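# Back off the valve's knurled lock ring to two full turns

### The job

The knurled lock ring on top of the valve is partly through its first turn loose: its black dot has left the black line on the hub and not yet come round to it again. Roll a fingertip along the knurled rim to keep loosening it, counterclockwise seen from above, until the dot has come round to the line for the second time, and leave it there in line, two full turns from tight. Only touch the ring: grip and lift nothing, do not shove or tip the valve, and leave everything else where it stands.

Things in the scene. Friction and masses are not known exactly. Their poses are not given: they have to be found in the camera images.
- lock_ring (a joint): Turn of the knurled steel lock ring on its vertical thread, rad: 0 = tight, growing counterclockwise seen from above = loosening; one full turn = 6.283, so two full turns from tight = 12.566. The ring turns in place without rising, takes about 0.06 N m (about 1.2 N along the rim), stays where it is left, and would reach its end stop at 17.6.
- ring_center (a point): Point on the ring's axis at mid-height of its rim, 159 mm above the bench. The ring is 100 mm across over its 48 vertical knurl ridges (2 mm proud; too wide to span), 148 to 170 mm above the bench, its rim free all round. Below it the valve's top flange (116 mm across) has its top face 138 mm above the bench: keep fingertips above that.
- ring_dot (a point): Centre of the black index dot (12 mm) on the ring's top face, 39.8 mm from the axis; it goes round with the ring and lies in line with the hub mark when the joint is at 0, 6.283 or 12.566.
- hub_mark (a point): Outer end of the black radial line (26 by 7 mm) on top of the fixed hub, 31.5 mm from the axis, 176 mm above the bench; it does not turn with the ring. The hub, inside the ring, is 64 mm across and stands 6 mm above the ring's top face.
- valve: The valve assembly to work on: a flanged steel valve body standing upright on a 150 mm square, 12 mm thick steel plate, 176 mm tall in all, with the knurled lock ring on top. Loose on the bench, 6 to 8 kg. Origin at the centre of the plate's underside, z up; the hub mark points along its x axis.
- covered_valve: Neighbouring assembly, the same but closed by a smooth 112 mm bolted cover with eight bolt heads and no knurled ring; 159 mm tall, about 6.5 kg, origin at the centre of its plate's underside. The two assemblies may stand either way round, left or right.
- wrench: Steel open-ended wrench about 160 mm long lying between the valve assemblies; loose bystander.
- plug: Brass stepped plug, 32 mm diameter, 34 mm tall; loose bystander.
- gasket: Black rubber gasket ring, 90 mm outside diameter, 6 mm thick; loose bystander.
- stud: Steel stud standing upright on its nut, 28 mm diameter foot, 80 mm tall; loose bystander.
- parts_cup: Grey plastic cup, 72 mm across, 70 mm tall; loose bystander.
- oil_bottle: Grey plastic oil bottle, 54 mm diameter, 140 mm tall; loose bystander.
- screwdriver: Screwdriver lying on the bench; loose bystander.

How it is judged:
By the outcome, as a careful person would: the job done as asked, in the order asked, and still so for the second after the job is handed in, with the robot touching nothing.
It also fails if it takes over 72 s, if anything falls off the work surface, if the arm or the gripper's body presses on something with over 40 N, if the wrist force passes 120 N, or if a joint passes its speed limit or range.

### The arm

A 6-joint arm with a two-finger parallel gripper is mounted at the origin on the work surface. World frame = base frame: x ahead of the robot, y to its left, z up, the work surface at z = 0. Lengths are in m, angles in rad, forces in N, time in s.
With the tool pointing down it reaches from about 0.325 to 0.85 m from the base axis. Payload 15.5 kg.
Tool frame: the origin (TCP) lies midway between the tips of the shut fingers; the grasp point (between the pads) lies 19 mm behind it; x points along the fingers, y is the direction in which the jaws open and shut, and the axes are right-handed (so a half turn about x gives the same grasp; the last joint's range is limited). The gripper opens to 91 mm and grips with 3 to 60 N. Pads are 32 mm wide; open, the fingers measure 118 mm over their backs; the gripper's body (76 mm by 178 mm) begins 60 mm behind the grasp point.
Start: joints at [-1.27, 0.494, 1.345, -0, 1.302, -0.096], TCP at [0.242, -0.576, 0.214] pointing down, gripper open.
Joint ranges: [-2.91, 2.91], [-0.82, 2.16], [0.22, 2.67], [-1.22, 4.37], [0.12, 2.79], [-3.08, 3.08]. Speed limits (rad/s): [1.89, 1.89, 2.57, 3.01, 3.01, 3.01].

### API

Orientations are given as [roll, pitch, yaw] about the fixed x, y, z axes, in that order (R = Rz(yaw) Ry(pitch) Rx(roll)).
In Python, from bench import * gives the robot as it stands.
- The arm moves only by the tool jog_arm, never from a script. Its argument "series" is a list of rows, each an object with "dp": the shift along the world's x, y, z in m, a list of three; "rotation": the turn, a rotation vector about the world's x, y, z in degrees, a list of three. A call has 1 to 5 rows; each row is the pose to reach, as a shift and turn from the pose measured when the call began; what a row does not reach only later rows make up. A row lasts 1/12 s, in which the tool goes at most 41.7 mm and 7.16 degrees, less where a joint would pass 70% of its speed; a pose out of reach is approached as far as the arm can. A call with a gripper value outside its range is refused whole. "jaw" is the closure in counts, from 0 (fully open) to 255 (shut), set as the call begins (left out, the last holds). The fingers move at their own pace and stop on an object; "force" is the grip in N (left out, the last holds). Time passes only in rows, so rows that repeat a pose let the fingers close. It gives the time, the measured TCP pose, the force and the opening at its end, in the units of the state.
- get_obs(): the state, without advancing time (a new reading comes with each control period).
- snapshot(name): name is "scene" or "top" or "wrist"; returns the picture (384x512x3 uint8, red, green, blue); there is no depth.
- camera_model(name): a dict with "fov_y" (degrees; the focal length in pixels is half the picture's height over the tangent of half this angle, whatever the lens; pixels are square), "cx", "cy" (the principal point, pixels), "extrinsics" (4x4, takes a point from world to camera coordinates); the wrist camera has in their place "T_tool_cam" (4x4, takes a point from camera to tool coordinates, whose origin is the TCP and whose axes are the tool frame's). Camera axes: x right, y down, z forward; pixel columns grow to the right and rows downward; lengths in m; the calibration is good to about 2 mm. A picture is of the moment at which its call begins: read the wrist's pose just before it. camera_model takes no time and is no camera call.
- job_done(): hands the job in, once; it reports no verdict.
The state is a dict: "clock": time; "joints": joint angles; "joint_velocities": joint speeds; "effort": joint torques, N m; "ee_pos": TCP position; "ee_rot": TCP orientation; "wrist_force": force on the tool from outside, world axes, zero at the start; "ft_torque": the same for the moment, N m; "finger_gap": opening from 0.0 (shut) to 1.0 (fully open).
Only numpy, scipy, OpenCV 4.12 (cv2) and the standard library are available. Lean on these libraries where they do the work, as an engineer would, in place of code of your own. Each camera call takes 0.05 s, during which the arm holds its last target.

## Working session

There is one attempt and no reset: what is moved stays moved. The work goes in short steps, Python scripts to look and compute and a tool call to move; the robot and the scene stay as the last step left them, time stands still between calls to the robot, and variables do not carry over. Pictures are saved under pics/ and viewed, and the job is handed in when it is done.

Besides the shell and the picture viewer there is one more tool, called after "Emit:" by a JSON object that holds its "op" and its "data". jog_arm: Moves the arm, as the interface text tells. Its arguments: {"type":"object","properties":{"series":{"type":"array","items":{"type":"object","properties":{"dp":{"type":"array","items":{"type":"number"}},"rotation":{"type":"array","items":{"type":"number"}}}}},"jaw":{"type":"number"},"force":{"type":"number"}},"required":["series"]}

```bash
mkdir -p pics; ls
python3 - <<'E'
from bench import *
import cv2
for n in ("scene","top","wrist"):
    im=snapshot(n); cv2.imwrite(f"pics/{n}0.png",im[:,:,::-1]); 
    m=camera_model(n); print(n,{k:(v if not hasattr(v,'shape') else v.round(4).tolist()) for k,v in m.items()})
o=get_obs(); print(o)
E
```

```text
pics
scene {'fov_y': 49.364568156490684, 'cx': 249.22852546325038, 'cy': 191.20810930300667, 'extrinsics': [[-0.8556, 0.5177, -0.0008, 0.4555], [0.2896, 0.4774, -0.8296, -0.0564], [-0.4291, -0.71, -0.5584, 1.6043], [0.0, 0.0, 0.0, 1.0]]}
top {'fov_y': 54.21829478280629, 'cx': 254.92179638095647, 'cy': 193.49358853603596, 'extrinsics': [[-0.0138, -0.9999, -0.0014, -0.0102], [-0.9986, 0.0138, -0.051, 0.5371], [0.051, 0.0007, -0.9987, 1.0346], [0.0, 0.0, 0.0, 1.0]]}
wrist {'fov_y': 69.90463631905185, 'cx': 255.48250187608411, 'cy': 190.7757509808723, 'T_tool_cam': [[0.0011, -0.2383, 0.9712, -0.1702], [1.0, 0.0001, -0.0011, 0.0008], [0.0001, 0.9712, 0.2383, -0.0667], [0.0, 0.0, 0.0, 1.0]]}
{'clock': 0.15, 'joints': array([-1.26945411e+00,  4.94072324e-01,  1.34596256e+00, -3.24490090e-05,
        1.30251119e+00, -9.54680449e-02]), 'joint_velocities': array([ 1.76557155e-04, -1.66695259e-03, -1.98129551e-03,  7.92181817e-05,
        9.78597031e-04, -1.66742334e-03]), 'effort': array([ 8.16709507e-04, -8.79200006e+01, -3.82050240e+01,  7.07435072e-02,
        5.01451059e-02,  1.02894359e-05]), 'ee_pos': array([ 0.24147495, -0.5761577 ,  0.21346431]), 'ee_rot': array([-1.63346793,  1.56984239,  1.9049436 ]), 'wrist_force': array([ 0.88242601, -0.45575229, -0.16393025]), 'ft_torque': array([ 0.07602163, -0.0532974 , -0.02552813]), 'finger_gap': 1.0011638468049295}
```

View pics/scene0.png

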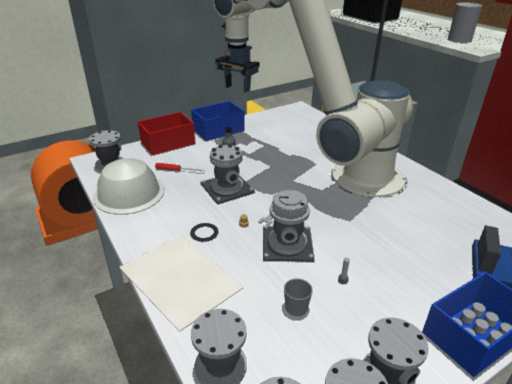

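View pics/top0.png

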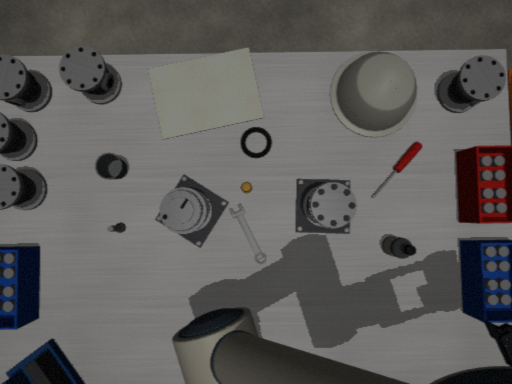

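View pics/wrist0.png

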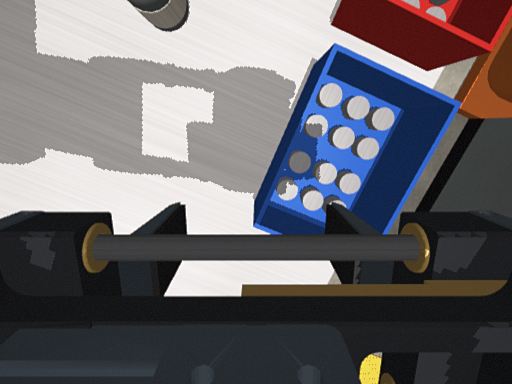

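```bash
cat > h.py <<'E'
import numpy as np, cv2
from bench import *
def K(m):
    f=192/np.tan(np.radians(m["fov_y"]/2)); return f,m["cx"],m["cy"]
def ray2z(n,u,v,z):
    m=camera_model(n); f,cx,cy=K(m); E=np.array(m["extrinsics"]); R=E[:3,:3]; t=E[:3,3]
    c=-R.T@t; d=R.T@np.array([(u-cx)/f,(v-cy)/f,1]); return c+d*(z-c[2])/d[2]
def proj(n,p):
    m=camera_model(n); f,cx,cy=K(m); E=np.array(m["extrinsics"]); q=E[:3,:3]@np.array(p)+E[:3,3]
    return np.array([cx+f*q[0]/q[2],cy+f*q[1]/q[2]])
def crop(n,u,v,w,s,name,im=None):
    if im is None: im=snapshot(n)
    c=im[v-w:v+w,u-w:u+w]; c=cv2.resize(c,None,fx=s,fy=s,interpolation=cv2.INTER_CUBIC); cv2.imwrite("pics/"+name,c[:,:,::-1])
E
python3 - <<'E'
from h import *
im=cv2.imread("pics/top0.png")[:,:,::-1]; crop("top",185,210,36,8,"c_top.png",im)
im=cv2.imread("pics/scene0.png")[:,:,::-1]; crop("scene",290,222,40,7,"c_scene.png",im)
E
```

```text
(no output)
```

View pics/c_top.png

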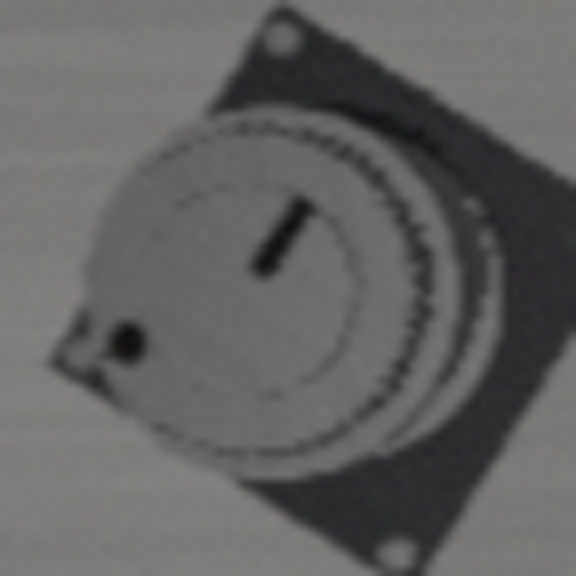

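View pics/c_scene.png

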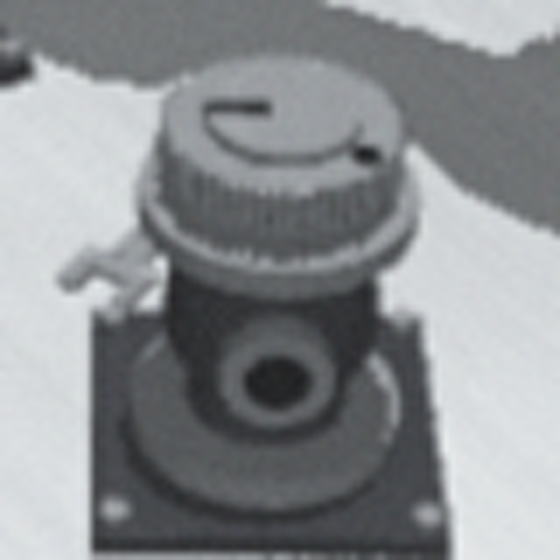

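Run:
```python
from h import *
def px(a,b): return 149+(a+.5)/8-.5,174+(b+.5)/8-.5
c=ray2z("top",*px(253,290),.176)
i=ray2z("top",*px(262,270),.176);o=ray2z("top",*px(307,203),.176)
d=ray2z("top",*px(128,342),.170)
print(c,i,o,d)
ml=np.arctan2(*(o-i)[1::-1]); print(np.degrees(ml), np.linalg.norm(o-i))
u=(o-i)[:2]/np.linalg.norm((o-i)[:2]); c2=o[:2]-.0315*u
print("c from mark",c2)
# c from dot & mark, refine
for cc in (c[:2],c2): 
    v=d[:2]-cc; a=np.degrees(np.arctan2(v[1],v[0])); print(a,np.linalg.norm(v),(a-np.degrees(ml))%360)
def px2(a,b): return 250+(a+.5)/7-.5,182+(b+.5)/7-.5
print("scene", ray2z("scene",*px2(207,107),.176),ray2z("scene",*px2(270,107),.176),ray2z("scene",*px2(366,154),.170))
# corners of plate: bolts 4?
for n,q in (("wrench",(238,207)),("plug",(246,187)),("stud",(117,227)),("cup",(112,166)),("wrench2",(262,258)),("cov",(322,205))): print(n,ray2z("top",*q,0.02))
print(c[:2], np.degrees(np.arctan2(c[1],c[0])))
```

```text
[0.49257571 0.15893991 0.176     ] [0.49842901 0.15626533 0.176     ] [0.51800559 0.14290969 0.176     ] [0.47774891 0.19725638 0.17      ]
-34.302810419360036 0.023698423512274427
c from mark [0.49198436 0.16066204]
111.15427062916137 0.04108510695838442 145.45708104852142
111.25638366362584 0.03926568050029031 145.55919408298587
scene [0.51940411 0.1423737  0.176     ] [0.49763511 0.1555786  0.176     ] [0.47880946 0.19532327 0.17      ]
wrench [0.49976417 0.02981779 0.02      ]
plug [0.55504023 0.00693377 0.02      ]
stud [0.44907657 0.36526326 0.02      ]
cup [0.61894844 0.38006568 0.02      ]
wrench2 [ 0.3584817  -0.03466488  0.02      ]
cov [ 0.50209189 -0.20318833  0.02      ]
[0.49257571 0.15893991] 17.883386444610373
```

Run:
```python
from h import *
from scipy.spatial.transform import Rotation as Ro
o=get_obs(); R=Ro.from_euler('xyz',o['ee_rot']).as_matrix(); print(R.round(3))
for i,n in enumerate("xyz"): print(n,np.degrees(np.arctan2(R[1,i],R[0,i])))
print(np.degrees(o['joints']))
```

```text
[[-0.     0.386 -0.922]
 [ 0.001 -0.922 -0.386]
 [-1.    -0.001 -0.   ]]
x 109.14522866761159
y -67.26395136895505
z -157.26395462800753
[-7.27343627e+01  2.83082590e+01  7.71179742e+01 -1.85919127e-03
  7.46283938e+01 -5.46991605e+00]
```

Emit:
{"op": "jog_arm", "data": {"series": [{"dp":[0.0095,0.04,0.004],"rotation":[0,0,-3.4]},{"dp":[0.019,0.08,0.008],"rotation":[0,0,-6.8]},{"dp":[0.0285,0.12,0.012],"rotation":[0,0,-10.2]},{"dp":[0.038,0.16,0.016],"rotation":[0,0,-13.6]},{"dp":[0.0475,0.2,0.02],"rotation":[0,0,-17]}], "jaw": 255, "force": 30}}

```text
clock: 0.57
ee_pos: [0.2888, -0.3742, 0.2334]
ee_rot: [-1.538, 1.569, 1.701]
wrist_force: [1.4, -0.8, 0.5]
finger_gap: 0.668
```

Emit:
{"op": "jog_arm", "data": {"series": [{"dp":[0.0095,0.04,0],"rotation":[0,0,-3.4]},{"dp":[0.019,0.08,0],"rotation":[0,0,-6.8]},{"dp":[0.0285,0.12,0],"rotation":[0,0,-10.2]},{"dp":[0.038,0.16,0],"rotation":[0,0,-13.6]},{"dp":[0.0475,0.2,0],"rotation":[0,0,-17]}]}}

```text
clock: 0.98
ee_pos: [0.3361, -0.1723, 0.2334]
ee_rot: [-1.685, 1.57, 1.253]
wrist_force: [1.9, 0.4, -0.6]
finger_gap: 0.299
```

Emit:
{"op": "jog_arm", "data": {"series": [{"dp":[0.0095,0.04,0],"rotation":[0,0,-3.4]},{"dp":[0.019,0.08,0],"rotation":[0,0,-6.8]},{"dp":[0.0285,0.12,0],"rotation":[0,0,-10.2]},{"dp":[0.038,0.16,0],"rotation":[0,0,-13.6]},{"dp":[0.0475,0.2,0],"rotation":[0,0,-17]}]}}

```text
clock: 1.4
ee_pos: [0.383, 0.0273, 0.2336]
ee_rot: [-2.033, 1.569, 0.605]
wrist_force: [1.1, -1.0, 0.3]
finger_gap: 0.007
```

Emit:
{"op": "jog_arm", "data": {"series": [{"dp":[0.002,0.039,0],"rotation":[0,0,-3.4]},{"dp":[0.004,0.078,0],"rotation":[0,0,-6.8]},{"dp":[0.01,0.117,0],"rotation":[0,0,-10.2]},{"dp":[0.026,0.156,0],"rotation":[0,0,-13.6]},{"dp":[0.049,0.192,0],"rotation":[0,0,-17]}]}}

```text
clock: 1.82
ee_pos: [0.4299, 0.2206, 0.2337]
ee_rot: [-1.87, 1.57, 0.47]
wrist_force: [1.0, -1.7, 2.0]
finger_gap: 0.003
```

```bash
cat >> h.py <<'E'
from scipy.spatial.transform import Rotation as Ro
def st():
    o=get_obs(); R=Ro.from_euler('xyz',o['ee_rot']).as_matrix()
    print("t",round(o['clock'],2),"pos",o['ee_pos'].round(4),"xdir",R[:,0].round(3),"zang",np.degrees(np.arctan2(R[1,2],R[0,2])).round(2),"j",np.degrees(o['joints']).round(1),"F",o['wrist_force'].round(2),"gap",round(o['finger_gap'],3))
    return o,R
def wproj(o,R,p):
    m=camera_model("wrist"); f,cx,cy=K(m); T=np.array(m["T_tool_cam"])
    q=np.linalg.inv(T)@np.r_[R.T@(np.array(p)-o['ee_pos']),1]; return np.array([cx+f*q[0]/q[2],cy+f*q[1]/q[2]])
def wray(o,R,u,v,z):
    m=camera_model("wrist"); f,cx,cy=K(m); T=np.array(m["T_tool_cam"])
    c=o['ee_pos']+R@T[:3,3]; d=R@T[:3,:3]@np.array([(u-cx)/f,(v-cy)/f,1]); return c+d*(z-c[2])/d[2]
E
python3 - <<'E'
from h import *
o,R=st(); im=snapshot("wrist"); cv2.imwrite("pics/w1.png",im[:,:,::-1])
E
```

```text
t 1.82 pos [0.4299 0.2206 0.2337] xdir [ 0.001  0.    -1.   ] zang 134.1 j [ 20.1  15.6  94.9   0.   69.4 156. ] F [ 0.96 -1.72  2.01] gap 0.003
```

View pics/w1.png

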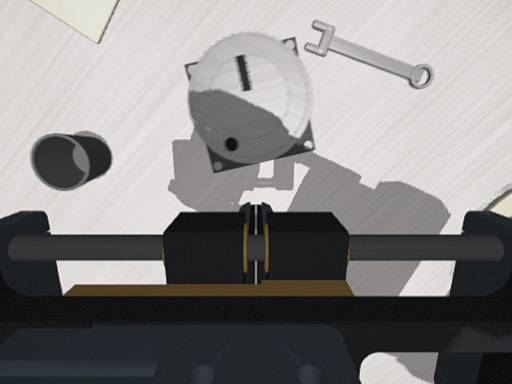

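Run:
```python
from h import *
o,R=st()
im=cv2.imread("pics/w1.png")[:,:,::-1]; crop("w",250,95,75,8,"c_w1.png",im[:, :])
im2=im[190:260,150:370]; cv2.imwrite("pics/c_w1b.png",cv2.resize(im2,None,fx=3.5,fy=3.5,interpolation=cv2.INTER_CUBIC)[:,:,::-1])
cen=[.4925,.1595]
print(wproj(o,R,cen+[.176]),wproj(o,R,o['ee_pos']))
for z in (-.016,-.01,0): print(z,wproj(o,R,o['ee_pos']+R@[0,0,z]))
for y in (-.0135,.0135): print(y,wproj(o,R,o['ee_pos']+R@[0,y,0]))
```

```text
t 1.87 pos [0.4351 0.2255 0.2338] xdir [ 0.005  0.003 -1.   ] zang 133.81 j [2.030e+01 1.600e+01 9.430e+01 1.000e-01 6.940e+01 1.565e+02] F [ 2.42  0.98 -1.47] gap 0.008
[261.11063452  97.13318442] [255.23534106 228.27363618]
-0.016 [255.22683008 205.04141524]
-0.01 [255.23006433 213.86988078]
0 [255.23534106 228.27363618]
-0.0135 [234.78654245 228.27534902]
0.0135 [275.68452744 228.27192331]
```

View pics/c_w1.png

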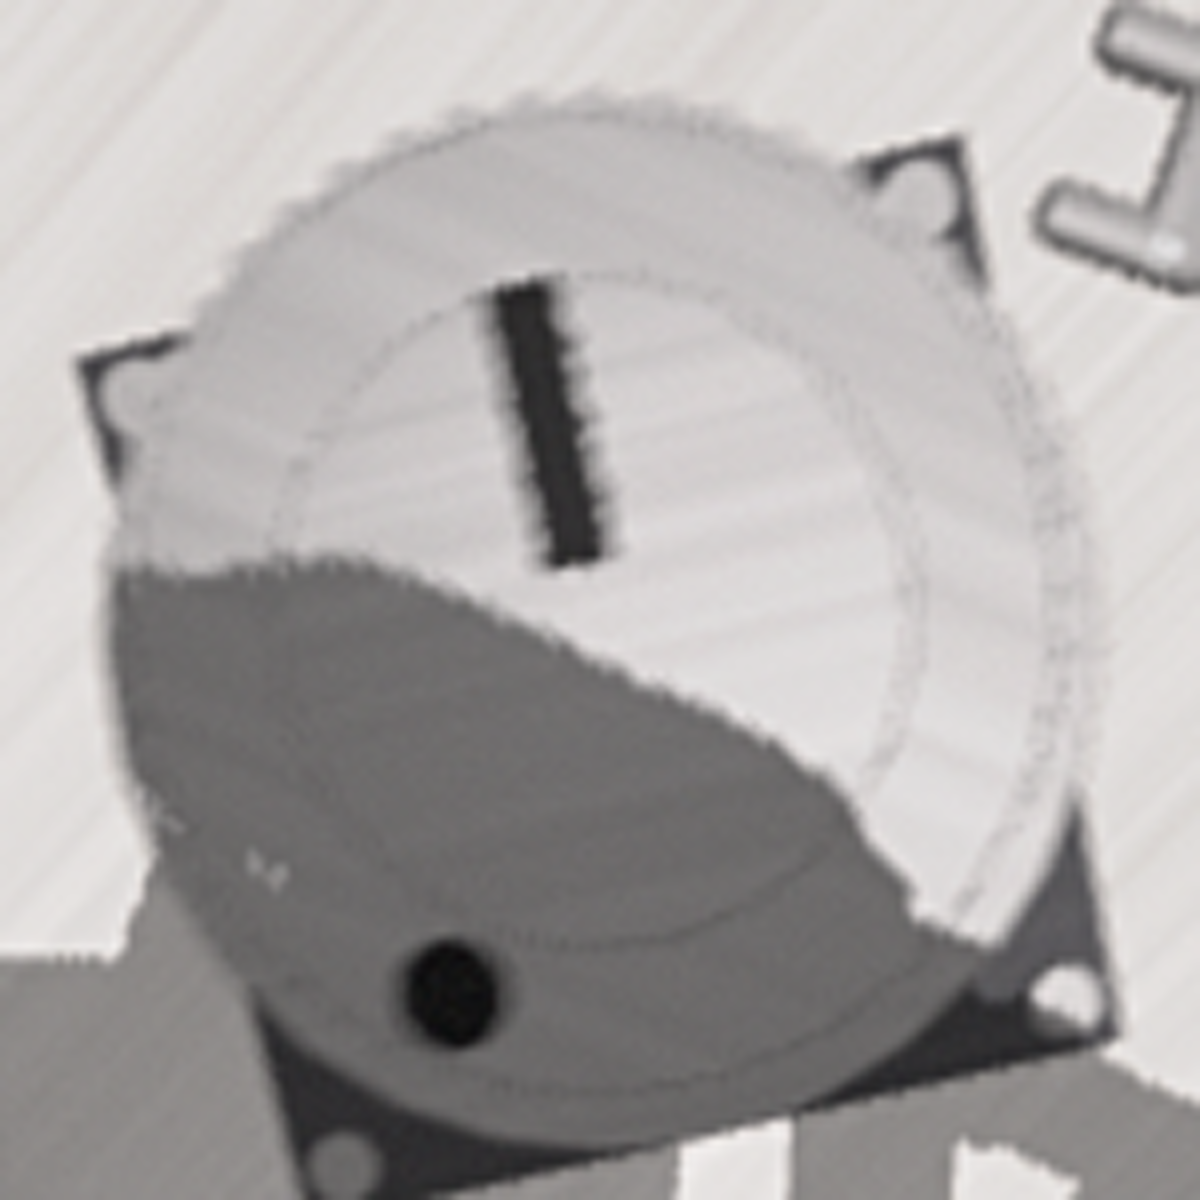

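View pics/c_w1b.png

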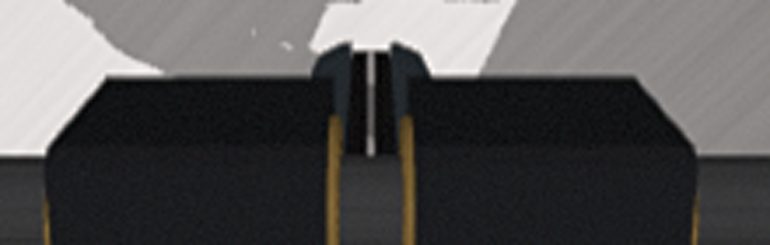

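Run:
```python
from h import *
o,R=st()
R0=Ro.from_euler('xyz',[-1.87,1.57,.47]).as_matrix()
p0={'ee_pos':np.array([.4299,.2206,.2337])}
a=np.radians(134.1); z=np.array([np.cos(a),np.sin(a),0]); x=np.array([.001,0,-1]); x/=np.linalg.norm(x); y=np.cross(z,x); R0=np.c_[x,y,z]
P=lambda a,b:(175+(a+.5)/8-.5,20+(b+.5)/8-.5)
c=wray(p0,R0,*P(600,607),.176); out=wray(p0,R0,*P(522,285),.176); inn=wray(p0,R0,*P(576,558),.176); d=wray(p0,R0,*P(452,993),.170)
print(c,out,inn,d)
m=out-inn; print(np.degrees(np.arctan2(m[1],m[0])),np.hypot(*m[:2]))
for cc in (c,):
  for q in (out,d): v=q-cc; print(np.degrees(np.arctan2(v[1],v[0])),np.hypot(*v[:2]))
```

```text
t 1.87 pos [0.4351 0.2255 0.2338] xdir [ 0.005  0.003 -1.   ] zang 133.81 j [2.030e+01 1.600e+01 9.430e+01 1.000e-01 6.940e+01 1.565e+02] F [ 2.42  0.98 -1.47] gap 0.008
[0.49481801 0.16012228 0.176     ] [0.52028764 0.1442919  0.176     ] [0.49965534 0.15847202 0.176     ] [0.47982247 0.19843909 0.17      ]
-34.49987274930921 0.025035327300436068
-31.862586866490393 0.029988381880628055
111.37321250772811 0.0411466143053755
```

Emit:
{"op": "jog_arm", "data": {"series": [{"dp":[-0.001,-0.002,-0.02],"rotation":[0,0,0]},{"dp":[-0.001,-0.004,-0.045],"rotation":[0,0,0]},{"dp":[-0.001,-0.004,-0.07],"rotation":[0,0,0]},{"dp":[-0.001,-0.004,-0.082],"rotation":[0,0,0]},{"dp":[-0.001,-0.004,-0.082],"rotation":[0,0,0]}]}}

```text
clock: 2.28
ee_pos: [0.4325, 0.2209, 0.1494]
ee_rot: [-0.875, 1.569, 1.46]
wrist_force: [-0.7, -0.2, -0.3]
finger_gap: 0.005
```

```bash
cat >> h.py <<'E'
C=np.array([.4935,.1600])
def rel():
    o,R=st(); d=o['ee_pos'][:2]-C; r=np.hypot(*d); ph=np.degrees(np.arctan2(d[1],d[0])); za=np.degrees(np.arctan2(R[1,2],R[0,2]))
    F=o['wrist_force']; u=d/r; print("r %.4f phi %.2f zang-phi %.2f Fr %.2f Ft %.2f"%(r,ph,za-ph,F[:2]@u,F[1]*u[0]-F[0]*u[1]))
    return o,R,r,ph
def plan(r,dphi,o,R,z=.151,n=5,r0=None):
    # rows to orbit by dphi to radius r, orientation radial & vertical
    d=o['ee_pos'][:2]-C; ph=np.arctan2(d[1],d[0]); rc=np.hypot(*d) if r0 is None else r0
    za=np.degrees(np.arctan2(R[1,2],R[0,2]))
    import json
    rows=[]
    for i in range(1,n+1):
        a=ph+np.radians(dphi)*i/n; rr=rc+(r-rc)*i/n
        p=C+rr*np.array([np.cos(a),np.sin(a)])-o['ee_pos'][:2]
        w=(np.degrees(a)-za+180)%360-180
        x=R[:,0]; # level: rotate x to -z about horizontal axis
        lv=np.degrees(np.cross(x,[0,0,-1]))*i/n
        w0=(np.degrees(ph)-za+180)%360-180
        rows.append({"dp":[round(float(p[0]),4),round(float(p[1]),4),round(float((z-o['ee_pos'][2])*i/n),4)],"rotation":[round(float(lv[0]),1),round(float(lv[1]),1),round(float(np.degrees(a-ph)+w0*i/n),1)]})
    print(json.dumps(rows))
E
python3 - <<'E'
from h import *
o,R,r,ph=rel(); plan(.069,0,o,R)
E
```

```text
t 2.28 pos [0.4325 0.2209 0.1494] xdir [ 0.     0.002 -1.   ] zang 133.82 j [1.990e+01 2.200e+01 1.010e+02 1.000e-01 5.700e+01 1.561e+02] F [-0.73 -0.22 -0.27] gap 0.005
r 0.0862 phi 135.04 zang-phi -1.22 Fr 0.36 Ft 0.67
[{"dp": [0.0024, -0.0024, 0.0003], "rotation": [-0.0, 0.0, 0.2]}, {"dp": [0.0049, -0.0048, 0.0006], "rotation": [-0.0, 0.0, 0.5]}, {"dp": [0.0073, -0.0073, 0.001], "rotation": [-0.1, 0.0, 0.7]}, {"dp": [0.0097, -0.0097, 0.0013], "rotation": [-0.1, 0.0, 1.0]}, {"dp": [0.0121, -0.0121, 0.0016], "rotation": [-0.1, 0.0, 1.2]}]
```

Emit:
{"op": "jog_arm", "data": {"series": [{"dp":[0.003,-0.003,0.001],"rotation":[0,0,0.4]},{"dp":[0.006,-0.006,0.001],"rotation":[0,0,0.8]},{"dp":[0.009,-0.009,0.001],"rotation":[0,0,1.2]},{"dp":[0.011,-0.011,0.001],"rotation":[0,0,1.2]},{"dp":[0.012,-0.012,0.001],"rotation":[0,0,1.2]}]}}

```text
clock: 2.7
ee_pos: [0.4454, 0.2085, 0.1511]
ee_rot: [-1.408, 1.568, 0.948]
wrist_force: [-0.1, 0.1, 0.0]
finger_gap: 0.004
```

Run:
```python
from h import *
o,R,r,ph=rel(); im=snapshot("wrist"); cv2.imwrite("pics/w2.png",im[:,:,::-1])
```

```text
t 2.7 pos [0.4454 0.2085 0.1511] xdir [ 0.002  0.002 -1.   ] zang 134.99 j [1.810e+01 2.220e+01 1.001e+02 1.000e-01 5.750e+01 1.530e+02] F [-0.12  0.12  0.03] gap 0.004
r 0.0683 phi 134.71 zang-phi 0.28 Fr 0.17 Ft 0.00
```

View pics/w2.png

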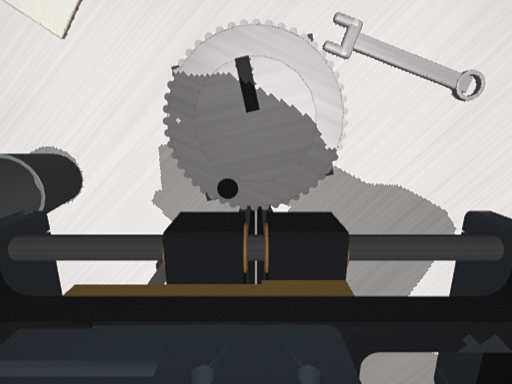

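Emit:
{"op": "jog_arm", "data": {"series": [{"dp":[0.0005,-0.0005,0],"rotation":[0,0,0]},{"dp":[0.001,-0.001,0],"rotation":[0,0,0]},{"dp":[0.0015,-0.0015,0],"rotation":[0,0,0]},{"dp":[0.0015,-0.0015,0],"rotation":[0,0,0]},{"dp":[0.0015,-0.0015,0],"rotation":[0,0,0]}]}}

```text
clock: 3.17
ee_pos: [0.4456, 0.2077, 0.151]
ee_rot: [-0.59, 1.567, 1.765]
wrist_force: [-7.7, 8.6, 3.9]
finger_gap: 0.006
```

Run:
```python
from h import *
o,R,r,ph=rel()
```

```text
t 3.17 pos [0.4456 0.2077 0.151 ] xdir [-0.001  0.003 -1.   ] zang 134.97 j [ 17.9  22.3 100.1   0.2  57.6 152.8] F [-7.69  8.62  3.88] gap 0.006
r 0.0676 phi 135.10 zang-phi -0.13 Fr 11.53 Ft -0.68
```

Run:
```python
from h import *
o,R,r,ph=rel(); plan(.0667,30,o,R,r0=.0667)
```

```text
t 3.17 pos [0.4456 0.2077 0.151 ] xdir [-0.001  0.003 -1.   ] zang 134.97 j [ 17.9  22.3 100.1   0.2  57.6 152.8] F [-7.69  8.62  3.88] gap 0.006
r 0.0676 phi 135.10 zang-phi -0.13 Fr 11.53 Ft -0.68
[{"dp": [-0.004, -0.0059, 0.0], "rotation": [-0.0, -0.0, 6.0]}, {"dp": [-0.0081, -0.0115, 0.0], "rotation": [-0.1, -0.0, 12.1]}, {"dp": [-0.0116, -0.0176, 0.0], "rotation": [-0.1, -0.0, 18.1]}, {"dp": [-0.0144, -0.0239, 0.0], "rotation": [-0.2, -0.0, 24.1]}, {"dp": [-0.0166, -0.0306, 0.0], "rotation": [-0.2, -0.0, 30.1]}]
```

Emit:
{"op": "jog_arm", "data": {"series": [{"dp":[-0.004,-0.0059,0.0],"rotation":[0,0,6.0]},{"dp":[-0.0081,-0.0115,0.0],"rotation":[0,0,12]},{"dp":[-0.0116,-0.0176,0.0],"rotation":[0,0,18]},{"dp":[-0.0144,-0.0239,0.0],"rotation":[0,0,24]},{"dp":[-0.0166,-0.0306,0.0],"rotation":[0,0,30]}]}}

```text
clock: 3.58
ee_pos: [0.4282, 0.1771, 0.151]
ee_rot: [-0.499, 1.567, 2.386]
wrist_force: [-0.8, 0.9, 0.4]
finger_gap: 0.003
```

Run:
```python
from h import *
o,R,r,ph=rel(); plan(.0667,30,o,R,r0=.0667); im=snapshot("wrist"); cv2.imwrite("pics/w3.png",im[:,:,::-1])
```

```text
t 3.58 pos [0.4282 0.1771 0.151 ] xdir [-0.003  0.003 -1.   ] zang 165.28 j [ 14.9  20.3 103.6   0.2  56.2 119.5] F [-0.78  0.9   0.37] gap 0.003
r 0.0675 phi 165.29 zang-phi -0.01 Fr 0.99 Ft -0.67
[{"dp": [-0.0007, -0.007, -0.0], "rotation": [-0.0, -0.0, 6.0]}, {"dp": [-0.0014, -0.014, -0.0], "rotation": [-0.1, -0.1, 12.0]}, {"dp": [-0.0013, -0.021, -0.0], "rotation": [-0.1, -0.1, 18.0]}, {"dp": [-0.0006, -0.0279, -0.0], "rotation": [-0.1, -0.1, 24.0]}, {"dp": [0.0009, -0.0347, -0.0], "rotation": [-0.2, -0.2, 30.0]}]
```

View pics/w3.png

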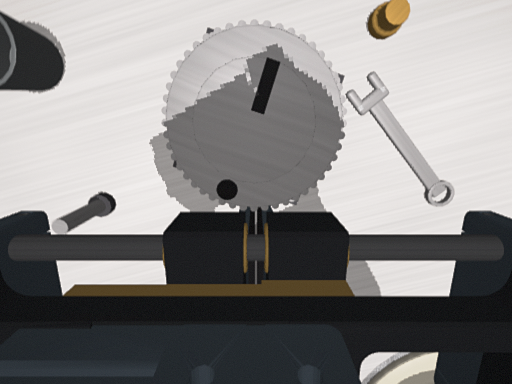

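```bash
cat >> h.py <<'E'
def multi(ph0,rs,rcmd,n,d=30,k=5):
    for j in range(n):
        a0=np.radians(ph0+d*j); s=rs*np.array([np.cos(a0),np.sin(a0)]); out=[]
        for i in range(1,k+1):
            a=a0+np.radians(d)*i/k; p=rcmd*np.array([np.cos(a),np.sin(a)])-s
            out.append('{"dp": [%.4f, %.4f, 0], "rotation": [0, 0, %g]}'%(p[0],p[1],round(d*i/k,1)))
        print("phi",ph0+d*j,"["+", ".join(out)+"]")
E
python3 - <<'E'
from h import *
multi(165.3,.0675,.0662,2,32.5)
E
```

```text
phi 165.3 [{"dp": [-0.0002, -0.0077, 0], "rotation": [0, 0, 6.5]}, {"dp": [-0.0009, -0.0152, 0], "rotation": [0, 0, 13]}, {"dp": [-0.0007, -0.0227, 0], "rotation": [0, 0, 19.5]}, {"dp": [0.0004, -0.0301, 0], "rotation": [0, 0, 26]}, {"dp": [0.0023, -0.0374, 0], "rotation": [0, 0, 32.5]}]
phi 197.8 [{"dp": [0.0039, -0.0066, 0], "rotation": [0, 0, 6.5]}, {"dp": [0.0074, -0.0133, 0], "rotation": [0, 0, 13]}, {"dp": [0.0116, -0.0195, 0], "rotation": [0, 0, 19.5]}, {"dp": [0.0165, -0.0252, 0], "rotation": [0, 0, 26]}, {"dp": [0.0220, -0.0303, 0], "rotation": [0, 0, 32.5]}]
```

Emit:
{"op": "jog_arm", "data": {"series": [{"dp":[-0.0002,-0.0077,0],"rotation":[0,0,6.5]},{"dp":[-0.0009,-0.0152,0],"rotation":[0,0,13]},{"dp":[-0.0007,-0.0227,0],"rotation":[0,0,19.5]},{"dp":[0.0004,-0.0301,0],"rotation":[0,0,26]},{"dp":[0.0023,-0.0374,0],"rotation":[0,0,32.5]}]}}

```text
clock: 4.05
ee_pos: [0.4299, 0.1386, 0.1511]
ee_rot: [-0.38, 1.566, 3.084]
wrist_force: [-2.2, -0.4, 0.0]
finger_gap: 0.004
```

Run:
```python
from h import *
o,R,r,ph=rel(); multi(ph%360,r,.0662,2,32.5)
```

```text
t 4.05 pos [0.4299 0.1386 0.1511] xdir [-0.004  0.    -1.   ] zang -161.56 j [1.02e+01 1.96e+01 1.05e+02 1.00e-01 5.57e+01 8.18e+01] F [-2.18 -0.4   0.01] gap 0.004
r 0.0671 phi -161.44 zang-phi -0.11 Fr 2.19 Ft -0.32
phi 198.5560647118738 [{"dp": [0.0036, -0.0067, 0], "rotation": [0, 0, 6.5]}, {"dp": [0.0072, -0.0133, 0], "rotation": [0, 0, 13]}, {"dp": [0.0115, -0.0195, 0], "rotation": [0, 0, 19.5]}, {"dp": [0.0164, -0.0251, 0], "rotation": [0, 0, 26]}, {"dp": [0.0220, -0.0301, 0], "rotation": [0, 0, 32.5]}]
phi 231.0560647118738 [{"dp": [0.0067, -0.0037, 0], "rotation": [0, 0, 6.5]}, {"dp": [0.0132, -0.0073, 0], "rotation": [0, 0, 13]}, {"dp": [0.0201, -0.0102, 0], "rotation": [0, 0, 19.5]}, {"dp": [0.0273, -0.0123, 0], "rotation": [0, 0, 26]}, {"dp": [0.0347, -0.0136, 0], "rotation": [0, 0, 32.5]}]
```

Emit:
{"op": "jog_arm", "data": {"series": [{"dp":[0.0039,-0.0064,0],"rotation":[0,0,6.5]},{"dp":[0.0076,-0.013,0],"rotation":[0,0,13]},{"dp":[0.0119,-0.0192,0],"rotation":[0,0,19.5]},{"dp":[0.0168,-0.0247,0],"rotation":[0,0,26]},{"dp":[0.0224,-0.0296,0],"rotation":[0,0,32.5]}]}}

```text
clock: 4.47
ee_pos: [0.4515, 0.1085, 0.1509]
ee_rot: [-0.432, 1.564, -2.682]
wrist_force: [-4.7, -3.4, 2.5]
finger_gap: -0.001
```

Run:
```python
from h import *
o,R,r,ph=rel(); multi(ph%360,r,.0659,2,32.5); im=snapshot("wrist"); cv2.imwrite("pics/w4.png",im[:,:,::-1])
```

```text
t 4.47 pos [0.4515 0.1085 0.1509] xdir [-0.006 -0.003 -1.   ] zang -128.9 j [  6.2  20.5 103.3  -0.2  56.5  45.2] F [-4.72 -3.44  2.49] gap -0.001
r 0.0664 phi -129.23 zang-phi 0.33 Fr 5.65 Ft -1.48
phi 230.77129676301075 [{"dp": [0.0064, -0.0040, 0], "rotation": [0, 0, 6.5]}, {"dp": [0.0129, -0.0077, 0], "rotation": [0, 0, 13]}, {"dp": [0.0198, -0.0106, 0], "rotation": [0, 0, 19.5]}, {"dp": [0.0269, -0.0127, 0], "rotation": [0, 0, 26]}, {"dp": [0.0343, -0.0140, 0], "rotation": [0, 0, 32.5]}]
phi 263.27129676301075 [{"dp": [0.0075, 0.0001, 0], "rotation": [0, 0, 6.5]}, {"dp": [0.0150, 0.0005, 0], "rotation": [0, 0, 13]}, {"dp": [0.0224, 0.0017, 0], "rotation": [0, 0, 19.5]}, {"dp": [0.0295, 0.0038, 0], "rotation": [0, 0, 26]}, {"dp": [0.0364, 0.0066, 0], "rotation": [0, 0, 32.5]}]
```

View pics/w4.png

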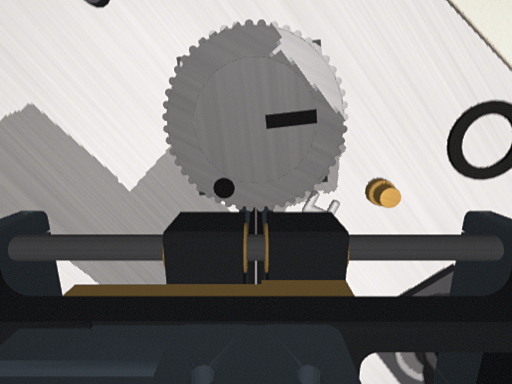

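Emit:
{"op": "jog_arm", "data": {"series": [{"dp":[0.0064,-0.004,0],"rotation":[0,0,6.5]},{"dp":[0.0129,-0.0077,0],"rotation":[0,0,13]},{"dp":[0.0198,-0.0106,0],"rotation":[0,0,19.5]},{"dp":[0.0269,-0.0127,0],"rotation":[0,0,26]},{"dp":[0.0343,-0.014,0],"rotation":[0,0,32.5]}]}}

```text
clock: 4.93
ee_pos: [0.4873, 0.0938, 0.1511]
ee_rot: [-0.295, 1.565, -1.964]
wrist_force: [0.5, 0.2, 0.4]
finger_gap: 0.006
```

Run:
```python
from h import *
o,R,r,ph=rel(); multi(ph%360,r,.0659,2,32.5)
```

```text
t 4.93 pos [0.4873 0.0938 0.1511] xdir [-0.002 -0.006 -1.   ] zang -95.66 j [ 4.2 22.7 99.3 -0.4 58.2 10.1] F [0.48 0.24 0.38] gap 0.006
r 0.0665 phi -95.34 zang-phi -0.32 Fr -0.28 Ft 0.45
phi 264.6625815732266 [{"dp": [0.0075, 0.0004, 0], "rotation": [0, 0, 6.5]}, {"dp": [0.0150, 0.0009, 0], "rotation": [0, 0, 13]}, {"dp": [0.0223, 0.0023, 0], "rotation": [0, 0, 19.5]}, {"dp": [0.0294, 0.0046, 0], "rotation": [0, 0, 26]}, {"dp": [0.0363, 0.0076, 0], "rotation": [0, 0, 32.5]}]
phi 297.1625815732266 [{"dp": [0.0062, 0.0043, 0], "rotation": [0, 0, 6.5]}, {"dp": [0.0121, 0.0088, 0], "rotation": [0, 0, 13]}, {"dp": [0.0176, 0.0140, 0], "rotation": [0, 0, 19.5]}, {"dp": [0.0224, 0.0197, 0], "rotation": [0, 0, 26]}, {"dp": [0.0265, 0.0259, 0], "rotation": [0, 0, 32.5]}]
```

Emit:
{"op": "jog_arm", "data": {"series": [{"dp":[0.0075,0.0013,0],"rotation":[0,0,6.8]},{"dp":[0.0149,0.0018,0],"rotation":[0,0,13.3]},{"dp":[0.0221,0.0032,0],"rotation":[0,0,19.8]},{"dp":[0.0291,0.0054,0],"rotation":[0,0,26.3]},{"dp":[0.0359,0.0084,0],"rotation":[0,0,32.8]}]}}

```text
clock: 5.35
ee_pos: [0.5243, 0.1015, 0.1512]
ee_rot: [-0.193, 1.563, -1.288]
wrist_force: [3.3, -6.8, -2.2]
finger_gap: 0.004
```

Run:
```python
from h import *
o,R,r,ph=rel(); multi(ph%360,r,.0655,1,32.5);multi(ph%360,r,.065,1,32.5); im=snapshot("wrist"); cv2.imwrite("pics/w5.png",im[:,:,::-1])
```

```text
t 5.35 pos [0.5243 0.1015 0.1512] xdir [ 0.002 -0.007 -1.   ] zang -62.71 j [  4.8  25.2  94.4  -0.5  60.3 -22.2] F [ 3.34 -6.76 -2.18] gap 0.004
r 0.0661 phi -62.29 zang-phi -0.42 Fr 7.54 Ft -0.19
phi 297.7129948739268 [{"dp": [0.0061, 0.0044, 0], "rotation": [0, 0, 6.5]}, {"dp": [0.0120, 0.0089, 0], "rotation": [0, 0, 13]}, {"dp": [0.0173, 0.0140, 0], "rotation": [0, 0, 19.5]}, {"dp": [0.0220, 0.0198, 0], "rotation": [0, 0, 26]}, {"dp": [0.0261, 0.0260, 0], "rotation": [0, 0, 32.5]}]
phi 297.7129948739268 [{"dp": [0.0058, 0.0048, 0], "rotation": [0, 0, 6.5]}, {"dp": [0.0116, 0.0093, 0], "rotation": [0, 0, 13]}, {"dp": [0.0170, 0.0144, 0], "rotation": [0, 0, 19.5]}, {"dp": [0.0216, 0.0201, 0], "rotation": [0, 0, 26]}, {"dp": [0.0257, 0.0263, 0], "rotation": [0, 0, 32.5]}]
```

View pics/w5.png

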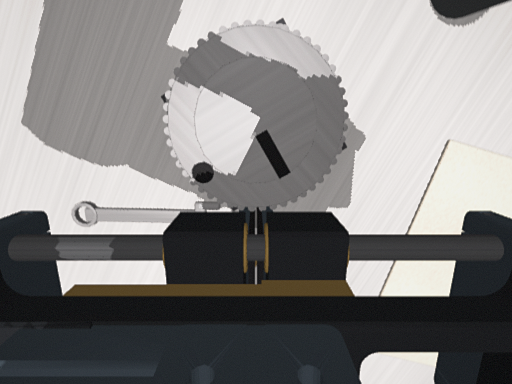

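Emit:
{"op": "jog_arm", "data": {"series": [{"dp":[0.006,0.0046,0],"rotation":[0,0,6.5]},{"dp":[0.0118,0.0091,0],"rotation":[0,0,13]},{"dp":[0.0171,0.0142,0],"rotation":[0,0,19.5]},{"dp":[0.0218,0.02,0],"rotation":[0,0,26]},{"dp":[0.0259,0.0262,0],"rotation":[0,0,32.5]}]}}

```text
clock: 5.82
ee_pos: [0.5522, 0.1284, 0.1514]
ee_rot: [-0.037, 1.562, -0.552]
wrist_force: [0.9, -1.5, -0.5]
finger_gap: 0.004
```

Run:
```python
from h import *
o,R,r,ph=rel(); multi(ph%360,r,.0655,1,32.5);multi(ph%360,r,.065,1,32.5)
```

```text
t 5.82 pos [0.5522 0.1284 0.1514] xdir [ 0.007 -0.005 -1.   ] zang -29.5 j [  7.2  27.5  90.1  -0.4  62.1 -53.1] F [ 0.88 -1.48 -0.46] gap 0.004
r 0.0667 phi -28.31 zang-phi -1.19 Fr 1.48 Ft -0.89
phi 331.6926720825691 [{"dp": [0.0021, 0.0073, 0], "rotation": [0, 0, 6.5]}, {"dp": [0.0044, 0.0143, 0], "rotation": [0, 0, 13]}, {"dp": [0.0060, 0.0216, 0], "rotation": [0, 0, 19.5]}, {"dp": [0.0067, 0.0290, 0], "rotation": [0, 0, 26]}, {"dp": [0.0066, 0.0364, 0], "rotation": [0, 0, 32.5]}]
phi 331.6926720825691 [{"dp": [0.0016, 0.0075, 0], "rotation": [0, 0, 6.5]}, {"dp": [0.0040, 0.0145, 0], "rotation": [0, 0, 13]}, {"dp": [0.0055, 0.0217, 0], "rotation": [0, 0, 19.5]}, {"dp": [0.0062, 0.0290, 0], "rotation": [0, 0, 26]}, {"dp": [0.0061, 0.0364, 0], "rotation": [0, 0, 32.5]}]
```

Emit:
{"op": "jog_arm", "data": {"series": [{"dp":[0.0016,0.0074,0],"rotation":[0,0,7]},{"dp":[0.004,0.0145,0],"rotation":[0,0,14]},{"dp":[0.0055,0.0217,0],"rotation":[0,0,20.5]},{"dp":[0.0062,0.029,0],"rotation":[0,0,27]},{"dp":[0.0061,0.0364,0],"rotation":[0,0,33.5]}]}}

```text
clock: 6.23
ee_pos: [0.5603, 0.1653, 0.1517]
ee_rot: [-0.03, 1.559, 0.042]
wrist_force: [9.0, -0.3, -5.1]
finger_gap: 0.006
```

Run:
```python
from h import *
o,R,r,ph=rel(); multi(ph%360,r,.0655,1,32.5);multi(ph%360,r,.065,1,32.5); im=snapshot("wrist"); cv2.imwrite("pics/w6.png",im[:,:,::-1])
```

```text
t 6.23 pos [0.5603 0.1653 0.1517] xdir [ 0.012  0.001 -1.   ] zang 4.14 j [ 10.6  28.5  87.9  -0.1  62.9 -83.5] F [ 8.99 -0.28 -5.06] gap 0.006
r 0.0670 phi 4.52 zang-phi -0.38 Fr 8.94 Ft -0.98
phi 4.518186909537155 [{"dp": [-0.0025, 0.0072, 0], "rotation": [0, 0, 6.5]}, {"dp": [-0.0043, 0.0144, 0], "rotation": [0, 0, 13]}, {"dp": [-0.0070, 0.0214, 0], "rotation": [0, 0, 19.5]}, {"dp": [-0.0104, 0.0280, 0], "rotation": [0, 0, 26]}, {"dp": [-0.0145, 0.0342, 0], "rotation": [0, 0, 32.5]}]
phi 4.518186909537155 [{"dp": [-0.0030, 0.0071, 0], "rotation": [0, 0, 6.5]}, {"dp": [-0.0048, 0.0143, 0], "rotation": [0, 0, 13]}, {"dp": [-0.0074, 0.0212, 0], "rotation": [0, 0, 19.5]}, {"dp": [-0.0108, 0.0277, 0], "rotation": [0, 0, 26]}, {"dp": [-0.0149, 0.0339, 0], "rotation": [0, 0, 32.5]}]
```

View pics/w6.png

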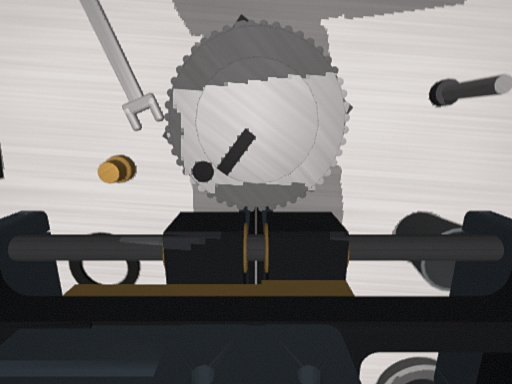

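Emit:
{"op": "jog_arm", "data": {"series": [{"dp":[-0.0025,0.0072,0],"rotation":[0,0.4,6.8]},{"dp":[-0.0043,0.0144,0],"rotation":[0,0.7,13.3]},{"dp":[-0.007,0.0214,0],"rotation":[0,0.7,19.8]},{"dp":[-0.0104,0.028,0],"rotation":[0,0.7,26.3]},{"dp":[-0.0145,0.0342,0],"rotation":[0,0.7,32.8]}]}}

```text
clock: 6.7
ee_pos: [0.5468, 0.2015, 0.152]
ee_rot: [0.843, 1.566, 1.501]
wrist_force: [4.7, 2.2, -2.6]
finger_gap: 0.006
```

Run:
```python
from h import *
o,R,r,ph=rel(); multi(ph%360,r,.0655,1,32.5);multi(ph%360,r,.066,1,32.5)
```

```text
t 6.7 pos [0.5468 0.2015 0.152 ] xdir [ 0.     0.005 -1.   ] zang 37.67 j [  14.2   28.7   87.5    0.3   63.7 -113.6] F [ 4.71  2.17 -2.63] gap 0.006
r 0.0676 phi 37.89 zang-phi -0.22 Fr 5.05 Ft -1.18
phi 37.89417196019447 [{"dp": [-0.0065, 0.0043, 0], "rotation": [0, 0, 6.5]}, {"dp": [-0.0120, 0.0093, 0], "rotation": [0, 0, 13]}, {"dp": [-0.0181, 0.0137, 0], "rotation": [0, 0, 19.5]}, {"dp": [-0.0245, 0.0173, 0], "rotation": [0, 0, 26]}, {"dp": [-0.0314, 0.0202, 0], "rotation": [0, 0, 32.5]}]
phi 37.89417196019447 [{"dp": [-0.0062, 0.0047, 0], "rotation": [0, 0, 6.5]}, {"dp": [-0.0117, 0.0097, 0], "rotation": [0, 0, 13]}, {"dp": [-0.0178, 0.0141, 0], "rotation": [0, 0, 19.5]}, {"dp": [-0.0243, 0.0177, 0], "rotation": [0, 0, 26]}, {"dp": [-0.0312, 0.0207, 0], "rotation": [0, 0, 32.5]}]
```

Emit:
{"op": "jog_arm", "data": {"series": [{"dp":[-0.0063,0.0046,0],"rotation":[0,0,6.6]},{"dp":[-0.0118,0.0096,0],"rotation":[0,0,13.2]},{"dp":[-0.0179,0.014,0],"rotation":[0,0,19.7]},{"dp":[-0.0244,0.0176,0],"rotation":[0,0,26.2]},{"dp":[-0.0313,0.0206,0],"rotation":[0,0,32.7]}]}}

```text
clock: 7.12
ee_pos: [0.5166, 0.2237, 0.1523]
ee_rot: [0.297, 1.565, 1.528]
wrist_force: [4.6, 8.8, -5.2]
finger_gap: 0.005
```

Run:
```python
from h import *
o,R,r,ph=rel(); multi(ph%360,r,.066,1,25); im=snapshot("wrist"); cv2.imwrite("pics/w7.png",im[:,:,::-1])
```

```text
t 7.12 pos [0.5166 0.2237 0.1523] xdir [ 0.     0.006 -1.   ] zang 70.52 j [  17.1   27.2   90.4    0.4   62.3 -143.6] F [ 4.61  8.83 -5.21] gap 0.005
r 0.0678 phi 70.08 zang-phi 0.44 Fr 9.87 Ft -1.32
phi 70.07993743638325 [{"dp": [-0.0061, 0.0000, 0], "rotation": [0, 0, 5]}, {"dp": [-0.0117, 0.0013, 0], "rotation": [0, 0, 10]}, {"dp": [-0.0174, 0.0020, 0], "rotation": [0, 0, 15]}, {"dp": [-0.0232, 0.0023, 0], "rotation": [0, 0, 20]}, {"dp": [-0.0289, 0.0020, 0], "rotation": [0, 0, 25]}]
```

View pics/w7.png

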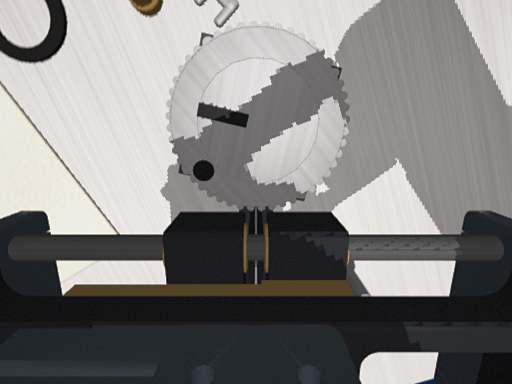

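Emit:
{"op": "jog_arm", "data": {"series": [{"dp":[-0.0061,0.0002,-0.001],"rotation":[0,0,5]},{"dp":[-0.0117,0.0014,-0.001],"rotation":[0,0,10]},{"dp":[-0.0174,0.0021,-0.001],"rotation":[0,0,15]},{"dp":[-0.0232,0.0024,-0.001],"rotation":[0,0,20]},{"dp":[-0.0289,0.0021,-0.001],"rotation":[0,0,25]}]}}

```text
clock: 7.58
ee_pos: [0.4869, 0.2276, 0.1518]
ee_rot: [0.092, 1.563, 1.77]
wrist_force: [-0.3, 7.6, 2.5]
finger_gap: 0.002
```

Run:
```python
from h import *
o,R,r,ph=rel(); im=snapshot("wrist"); cv2.imwrite("pics/w8.png",im[:,:,::-1])
u=(o['ee_pos'][:2]-C)/r; print((u*.02).round(4))
```

```text
t 7.58 pos [0.4869 0.2276 0.1518] xdir [-0.001  0.007 -1.   ] zang 96.18 j [  18.4   25.4   93.9    0.5   60.6 -168. ] F [-0.32  7.58  2.49] gap 0.002
r 0.0680 phi 95.58 zang-phi 0.60 Fr 7.58 Ft -0.42
[-0.0019  0.0199]
```

View pics/w8.png

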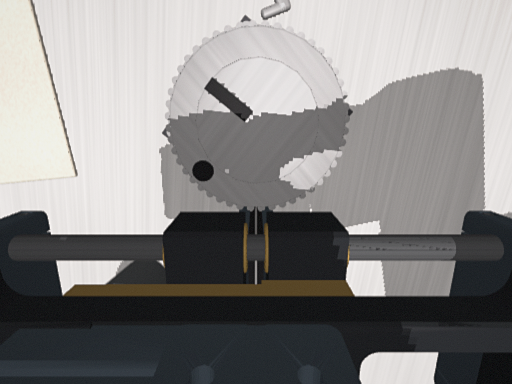

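Run:
```python
from h import *
multi(95.6,.088,.088,9,-34)
```

```text
phi 95.6 [{"dp": [0.0104, 0.0004, 0], "rotation": [0, 0, -6.8]}, {"dp": [0.0208, -0.0004, 0], "rotation": [0, 0, -13.6]}, {"dp": [0.0311, -0.0025, 0], "rotation": [0, 0, -20.4]}, {"dp": [0.0410, -0.0058, 0], "rotation": [0, 0, -27.2]}, {"dp": [0.0504, -0.0102, 0], "rotation": [0, 0, -34]}]
phi 61.599999999999994 [{"dp": [0.0089, -0.0055, 0], "rotation": [0, 0, -6.8]}, {"dp": [0.0170, -0.0120, 0], "rotation": [0, 0, -13.6]}, {"dp": [0.0244, -0.0194, 0], "rotation": [0, 0, -20.4]}, {"dp": [0.0308, -0.0277, 0], "rotation": [0, 0, -27.2]}, {"dp": [0.0361, -0.0366, 0], "rotation": [0, 0, -34]}]
phi 27.599999999999994 [{"dp": [0.0043, -0.0095, 0], "rotation": [0, 0, -6.8]}, {"dp": [0.0074, -0.0195, 0], "rotation": [0, 0, -13.6]}, {"dp": [0.0093, -0.0297, 0], "rotation": [0, 0, -20.4]}, {"dp": [0.0100, -0.0402, 0], "rotation": [0, 0, -27.2]}, {"dp": [0.0095, -0.0506, 0], "rotation": [0, 0, -34]}]
phi -6.400000000000006 [{"dp": [-0.0018, -0.0103, 0], "rotation": [0, 0, -6.8]}, {"dp": [-0.0048, -0.0203, 0], "rotation": [0, 0, -13.6]}, {"dp": [-0.0089, -0.0299, 0], "rotation": [0, 0, -20.4]}, 
[... 900 characters left out ...]
4]}, {"dp": [-0.0351, 0.0219, 0], "rotation": [0, 0, -27.2]}, {"dp": [-0.0419, 0.0298, 0], "rotation": [0, 0, -34]}]
phi -142.4 [{"dp": [-0.0059, 0.0086, 0], "rotation": [0, 0, -6.8]}, {"dp": [-0.0107, 0.0179, 0], "rotation": [0, 0, -13.6]}, {"dp": [-0.0143, 0.0277, 0], "rotation": [0, 0, -20.4]}, {"dp": [-0.0168, 0.0378, 0], "rotation": [0, 0, -27.2]}, {"dp": [-0.0181, 0.0482, 0], "rotation": [0, 0, -34]}]
phi -176.4 [{"dp": [-0.0000, 0.0104, 0], "rotation": [0, 0, -6.8]}, {"dp": [0.0012, 0.0208, 0], "rotation": [0, 0, -13.6]}, {"dp": [0.0036, 0.0310, 0], "rotation": [0, 0, -20.4]}, {"dp": [0.0072, 0.0408, 0], "rotation": [0, 0, -27.2]}, {"dp": [0.0119, 0.0501, 0], "rotation": [0, 0, -34]}]
```

Emit:
{"op": "jog_arm", "data": {"series": [{"dp":[-0.0005,0.005,0],"rotation":[0,0,0]},{"dp":[-0.001,0.01,0],"rotation":[0,0,0]},{"dp":[-0.0015,0.015,0],"rotation":[0,0,0]},{"dp":[-0.002,0.02,0],"rotation":[0.3,0,0]},{"dp":[-0.002,0.02,0],"rotation":[0.4,0,-0.6]}]}}

```text
clock: 8.05
ee_pos: [0.4837, 0.2484, 0.1516]
ee_rot: [0.055, 1.556, 1.73]
wrist_force: [-0.1, 0.2, 0.1]
finger_gap: 0.005
```

Emit:
{"op": "jog_arm", "data": {"series": [{"dp":[0.0104,0.0004,0],"rotation":[-0.3,0,-6.8]},{"dp":[0.0208,-0.0004,0],"rotation":[-0.6,0,-13.6]},{"dp":[0.0311,-0.0025,0],"rotation":[-0.9,0,-20.4]},{"dp":[0.041,-0.0058,0],"rotation":[-0.9,0,-27.2]},{"dp":[0.0504,-0.0102,0],"rotation":[-0.9,0,-34]}]}}

```text
clock: 8.47
ee_pos: [0.5347, 0.2383, 0.1515]
ee_rot: [-1.727, 1.569, -0.652]
wrist_force: [-0.4, 0.1, -0.2]
finger_gap: 0.007
```

Emit:
{"op": "jog_arm", "data": {"series": [{"dp":[0.0089,-0.0055,0],"rotation":[0,0,-6.8]},{"dp":[0.017,-0.012,0],"rotation":[0,0,-13.6]},{"dp":[0.0244,-0.0194,0],"rotation":[0,0,-20.4]},{"dp":[0.0308,-0.0277,0],"rotation":[0,0,-27.2]},{"dp":[0.0361,-0.0366,0],"rotation":[0,0,-34]}]}}

```text
clock: 8.88
ee_pos: [0.5713, 0.2013, 0.1513]
ee_rot: [-1.799, 1.569, -1.325]
wrist_force: [-0.6, -0.2, -0.2]
finger_gap: 0.004
```

Emit:
{"op": "jog_arm", "data": {"series": [{"dp":[0.0043,-0.0095,0],"rotation":[0,0,-6.8]},{"dp":[0.0074,-0.0195,0],"rotation":[0,0,-13.6]},{"dp":[0.0093,-0.0297,0],"rotation":[0,0,-20.4]},{"dp":[0.01,-0.0402,0],"rotation":[0,0,-27.2]},{"dp":[0.0095,-0.0506,0],"rotation":[0,0,-34]}]}}

```text
clock: 9.3
ee_pos: [0.581, 0.15, 0.1511]
ee_rot: [-1.882, 1.569, -2.008]
wrist_force: [-0.8, 0.2, -0.1]
finger_gap: 0.009
```

Run:
```python
from h import *
o,R,r,ph=rel()
```

```text
t 9.3 pos [0.581  0.15   0.1511] xdir [-0.001 -0.002 -1.   ] zang -7.23 j [  8.8  30.1  84.9  -0.1  65.1 -73.9] F [-0.81  0.23 -0.07] gap 0.009
r 0.0881 phi -6.50 zang-phi -0.73 Fr -0.83 Ft 0.14
```

Accurate; continue the return.

Emit:
{"op": "jog_arm", "data": {"series": [{"dp":[-0.0018,-0.0103,0],"rotation":[0,0,-6.8]},{"dp":[-0.0048,-0.0203,0],"rotation":[0,0,-13.6]},{"dp":[-0.0089,-0.0299,0],"rotation":[0,0,-20.4]},{"dp":[-0.0142,-0.0389,0],"rotation":[0,0,-27.2]},{"dp":[-0.0204,-0.0472,0],"rotation":[0,0,-33.5]}]}}

```text
clock: 9.72
ee_pos: [0.5606, 0.1022, 0.1509]
ee_rot: [-1.867, 1.569, -2.585]
wrist_force: [-0.9, 0.1, 0.5]
finger_gap: 0.005
```

Emit:
{"op": "jog_arm", "data": {"series": [{"dp":[-0.0072,-0.0075,0],"rotation":[0,0,-6.8]},{"dp":[-0.0153,-0.0142,0],"rotation":[0,0,-13.6]},{"dp":[-0.0241,-0.0198,0],"rotation":[0,0,-20.4]},{"dp":[-0.0335,-0.0243,0],"rotation":[0,0,-27.2]},{"dp":[-0.0434,-0.0277,0],"rotation":[0,0,-33.8]}]}}

```text
clock: 10.13
ee_pos: [0.5168, 0.0739, 0.1508]
ee_rot: [-1.855, 1.569, 3.113]
wrist_force: [-0.6, -0.2, 1.0]
finger_gap: 0.008
```

Emit:
{"op": "jog_arm", "data": {"series": [{"dp":[-0.0102,-0.0022,0],"rotation":[0,0,-6.8]},{"dp":[-0.0206,-0.0032,0],"rotation":[0,0,-13.6]},{"dp":[-0.031,-0.0029,0],"rotation":[0,0,-20.4]},{"dp":[-0.0414,-0.0014,0],"rotation":[0,0,-27.2]},{"dp":[-0.0514,0.0013,0],"rotation":[0,0,-33.8]}]}}

```text
clock: 10.55
ee_pos: [0.4649, 0.075, 0.1508]
ee_rot: [-1.821, 1.568, 2.548]
wrist_force: [-0.4, -0.0, 0.1]
finger_gap: 0.005
```

Emit:
{"op": "jog_arm", "data": {"series": [{"dp":[-0.0097,0.0039,0],"rotation":[0,0,-6.8]},{"dp":[-0.0189,0.0089,0],"rotation":[0,0,-13.6]},{"dp":[-0.0274,0.0149,0],"rotation":[0,0,-20.4]},{"dp":[-0.0351,0.0219,0],"rotation":[0,0,-27.2]},{"dp":[-0.0419,0.0298,0],"rotation":[0,0,-33.8]}]}}

```text
clock: 10.97
ee_pos: [0.4225, 0.1049, 0.1508]
ee_rot: [-1.754, 1.568, 2.019]
wrist_force: [-0.2, -0.4, -0.2]
finger_gap: 0.005
```

Emit:
{"op": "jog_arm", "data": {"series": [{"dp":[-0.0059,0.0086,0],"rotation":[0,0,-6.8]},{"dp":[-0.0107,0.0179,0],"rotation":[0,0,-13.6]},{"dp":[-0.0143,0.0277,0],"rotation":[0,0,-20.4]},{"dp":[-0.0168,0.0378,0],"rotation":[0,0,-27.2]},{"dp":[-0.0181,0.0482,0],"rotation":[0,0,-33.8]}]}}

```text
clock: 11.38
ee_pos: [0.4041, 0.1534, 0.1508]
ee_rot: [-1.709, 1.568, 1.466]
wrist_force: [-0.2, 0.2, -0.5]
finger_gap: 0.003
```

Run:
```python
from h import *
o,R,r,ph=rel()
```

```text
t 11.38 pos [0.4041 0.1534 0.1508] xdir [ 0.     0.002 -1.   ] zang -178.09 j [ 12.8  18.1 107.8   0.2  54.1 100.8] F [-0.2   0.15 -0.47] gap 0.003
r 0.0896 phi -175.80 zang-phi -2.29 Fr 0.19 Ft -0.17
```

Emit:
{"op": "jog_arm", "data": {"series": [{"dp":[0,0.0104,0],"rotation":[0,0,-6.8]},{"dp":[0.0012,0.0208,0],"rotation":[0,0,-13.6]},{"dp":[0.0036,0.031,0],"rotation":[0,0,-19.4]},{"dp":[0.0072,0.0408,0],"rotation":[0,0,-25.2]},{"dp":[0.0129,0.0501,0],"rotation":[0,0,-32]}]}}

```text
clock: 11.8
ee_pos: [0.4169, 0.204, 0.1508]
ee_rot: [-1.612, 1.569, 0.998]
wrist_force: [-0.2, 0.2, 1.3]
finger_gap: 0.003
```

```bash
sed -i 's/C=np.array(\[.4935,.1600\])/C=np.array([.4937,.1605])/' h.py
python3 - <<'E'
from h import *
o,R,r,ph=rel(); plan(.0678,0,o,R); im=snapshot("wrist"); cv2.imwrite("pics/w9.png",im[:,:,::-1])
E
```

```text
t 11.8 pos [0.4169 0.204  0.1508] xdir [ 0.001  0.002 -1.   ] zang 149.58 j [1.860e+01 2.030e+01 1.037e+02 1.000e-01 5.590e+01 1.390e+02] F [-0.24  0.17  1.25] gap 0.003
r 0.0883 phi 150.47 zang-phi -0.89 Fr 0.29 Ft -0.03
[{"dp": [0.0036, -0.002, 0.0], "rotation": [-0.0, 0.0, 0.2]}, {"dp": [0.0071, -0.004, 0.0001], "rotation": [-0.0, 0.0, 0.4]}, {"dp": [0.0107, -0.0061, 0.0001], "rotation": [-0.1, 0.0, 0.5]}, {"dp": [0.0143, -0.0081, 0.0002], "rotation": [-0.1, 0.1, 0.7]}, {"dp": [0.0178, -0.0101, 0.0002], "rotation": [-0.1, 0.1, 0.9]}]
```

View pics/w9.png

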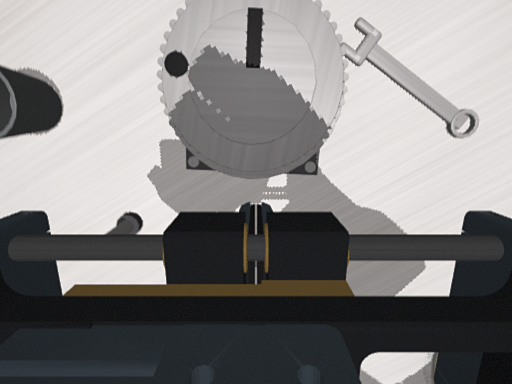

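Emit:
{"op": "jog_arm", "data": {"series": [{"dp":[0.005,-0.003,0],"rotation":[0,0,0.3]},{"dp":[0.01,-0.006,0],"rotation":[0,0,0.6]},{"dp":[0.015,-0.0085,0],"rotation":[0,0,0.9]},{"dp":[0.018,-0.0102,0],"rotation":[0,0,0.9]},{"dp":[0.0188,-0.0107,0],"rotation":[0,0,0.9]}]}}

```text
clock: 12.27
ee_pos: [0.4356, 0.1942, 0.1506]
ee_rot: [-0.641, 1.567, 1.975]
wrist_force: [-15.6, 11.1, 10.3]
finger_gap: 0.003
```

Run:
```python
from h import *
o,R,r,ph=rel(); multi(ph%360,r,.066,2,30)
```

```text
t 12.27 pos [0.4356 0.1942 0.1506] xdir [-0.002  0.004 -1.   ] zang 149.85 j [ 16.7  21.3 102.    0.3  56.8 136.7] F [-15.61  11.11  10.33] gap 0.003
r 0.0671 phi 149.83 zang-phi 0.02 Fr 19.08 Ft -1.76
phi 149.83063465463735 [{"dp": [-0.0022, -0.0067, 0], "rotation": [0, 0, 6]}, {"dp": [-0.0047, -0.0132, 0], "rotation": [0, 0, 12]}, {"dp": [-0.0065, -0.0198, 0], "rotation": [0, 0, 18]}, {"dp": [-0.0076, -0.0267, 0], "rotation": [0, 0, 24]}, {"dp": [-0.0079, -0.0336, 0], "rotation": [0, 0, 30]}]
phi 179.83063465463735 [{"dp": [0.0015, -0.0069, 0], "rotation": [0, 0, 6]}, {"dp": [0.0026, -0.0137, 0], "rotation": [0, 0, 12]}, {"dp": [0.0043, -0.0204, 0], "rotation": [0, 0, 18]}, {"dp": [0.0068, -0.0269, 0], "rotation": [0, 0, 24]}, {"dp": [0.0099, -0.0330, 0], "rotation": [0, 0, 30]}]
```

Emit:
{"op": "jog_arm", "data": {"series": [{"dp":[-0.0022,-0.0067,0],"rotation":[0,0,6]},{"dp":[-0.0047,-0.0132,0],"rotation":[0,0,12]},{"dp":[-0.0065,-0.0198,0],"rotation":[0,0,18]},{"dp":[-0.0076,-0.0267,0],"rotation":[0,0,24]},{"dp":[-0.0079,-0.0336,0],"rotation":[0,0,30]}]}}

```text
clock: 12.68
ee_pos: [0.4263, 0.1597, 0.1505]
ee_rot: [-0.374, 1.565, 2.771]
wrist_force: [-6.1, 1.1, 4.2]
finger_gap: 0.007
```

Run:
```python
from h import *
o,R,r,ph=rel(); multi(ph%360,r,.066,2,32.5); im=snapshot("wrist"); cv2.imwrite("pics/w10.png",im[:,:,::-1])
```

```text
t 12.68 pos [0.4263 0.1597 0.1505] xdir [-0.006  0.002 -1.   ] zang -179.77 j [ 12.9  19.9 104.6   0.2  55.8 102.5] F [-6.14  1.07  4.25] gap 0.007
r 0.0674 phi -179.34 zang-phi -0.43 Fr 6.13 Ft -1.14
phi 180.66197015340282 [{"dp": [0.0019, -0.0074, 0], "rotation": [0, 0, 6.5]}, {"dp": [0.0033, -0.0148, 0], "rotation": [0, 0, 13]}, {"dp": [0.0055, -0.0220, 0], "rotation": [0, 0, 19.5]}, {"dp": [0.0084, -0.0288, 0], "rotation": [0, 0, 26]}, {"dp": [0.0122, -0.0353, 0], "rotation": [0, 0, 32.5]}]
phi 213.16197015340282 [{"dp": [0.0056, -0.0052, 0], "rotation": [0, 0, 6.5]}, {"dp": [0.0107, -0.0107, 0], "rotation": [0, 0, 13]}, {"dp": [0.0164, -0.0156, 0], "rotation": [0, 0, 19.5]}, {"dp": [0.0226, -0.0198, 0], "rotation": [0, 0, 26]}, {"dp": [0.0292, -0.0233, 0], "rotation": [0, 0, 32.5]}]
```

View pics/w10.png

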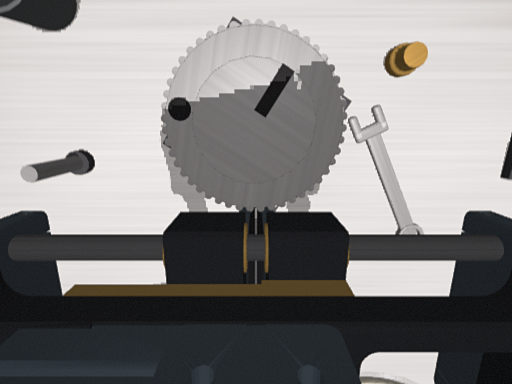

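Emit:
{"op": "jog_arm", "data": {"series": [{"dp":[0.002,-0.0074,0],"rotation":[0,0.2,6.5]},{"dp":[0.0034,-0.0148,0],"rotation":[0,-0.3,13]},{"dp":[0.0056,-0.022,0],"rotation":[0,-0.3,19.5]},{"dp":[0.0085,-0.0287,0],"rotation":[0,-0.3,26]},{"dp":[0.0123,-0.0352,0],"rotation":[0,-0.3,32.5]}]}}

```text
clock: 13.15
ee_pos: [0.438, 0.1225, 0.1503]
ee_rot: [-0.444, 1.569, -2.998]
wrist_force: [-1.9, -0.3, -0.3]
finger_gap: 0.006
```

Run:
```python
from h import *
o,R,r,ph=rel(); multi(ph%360,r,.066,1,32.5);multi(ph%360,r,.0655,1,32.5)
```

```text
t 13.15 pos [0.438  0.1225 0.1503] xdir [-0.002 -0.    -1.   ] zang -146.34 j [  8.1  19.8 104.8  -0.   55.6  64.4] F [-1.89 -0.33 -0.33] gap 0.006
r 0.0674 phi -145.71 zang-phi -0.63 Fr 1.75 Ft -0.79
phi 214.29176218742074 [{"dp": [0.0057, -0.0051, 0], "rotation": [0, 0, 6.5]}, {"dp": [0.0109, -0.0105, 0], "rotation": [0, 0, 13]}, {"dp": [0.0167, -0.0153, 0], "rotation": [0, 0, 19.5]}, {"dp": [0.0230, -0.0194, 0], "rotation": [0, 0, 26]}, {"dp": [0.0297, -0.0227, 0], "rotation": [0, 0, 32.5]}]
phi 214.29176218742074 [{"dp": [0.0061, -0.0048, 0], "rotation": [0, 0, 6.5]}, {"dp": [0.0113, -0.0102, 0], "rotation": [0, 0, 13]}, {"dp": [0.0170, -0.0149, 0], "rotation": [0, 0, 19.5]}, {"dp": [0.0232, -0.0189, 0], "rotation": [0, 0, 26]}, {"dp": [0.0299, -0.0222, 0], "rotation": [0, 0, 32.5]}]
```

Emit:
{"op": "jog_arm", "data": {"series": [{"dp":[0.0061,-0.0048,0],"rotation":[0,0,7]},{"dp":[0.0113,-0.0102,0],"rotation":[0,0,13.5]},{"dp":[0.017,-0.0149,0],"rotation":[0,0,20]},{"dp":[0.0232,-0.0189,0],"rotation":[0,0,26.5]},{"dp":[0.0299,-0.0222,0],"rotation":[0,0,33]}]}}

```text
clock: 13.57
ee_pos: [0.4676, 0.099, 0.1502]
ee_rot: [-0.584, 1.567, -2.555]
wrist_force: [-2.2, -1.7, -0.3]
finger_gap: 0.005
```

Run:
```python
from h import *
o,R,r,ph=rel(); multi(ph%360,r,.066,1,32.5);multi(ph%360,r,.0655,1,32.5)
```

```text
t 13.57 pos [0.4676 0.099  0.1502] xdir [-0.003 -0.002 -1.   ] zang -112.95 j [ 4.900e+00  2.150e+01  1.017e+02 -1.000e-01  5.700e+01  2.790e+01] F [-2.19 -1.65 -0.3 ] gap 0.005
r 0.0668 phi -113.03 zang-phi 0.08 Fr 2.38 Ft -1.37
phi 246.965630736879 [{"dp": [0.0074, -0.0018, 0], "rotation": [0, 0, 6.5]}, {"dp": [0.0146, -0.0035, 0], "rotation": [0, 0, 13]}, {"dp": [0.0221, -0.0044, 0], "rotation": [0, 0, 19.5]}, {"dp": [0.0296, -0.0044, 0], "rotation": [0, 0, 26]}, {"dp": [0.0370, -0.0036, 0], "rotation": [0, 0, 32.5]}]
phi 246.965630736879 [{"dp": [0.0075, -0.0013, 0], "rotation": [0, 0, 6.5]}, {"dp": [0.0147, -0.0030, 0], "rotation": [0, 0, 13]}, {"dp": [0.0221, -0.0039, 0], "rotation": [0, 0, 19.5]}, {"dp": [0.0295, -0.0039, 0], "rotation": [0, 0, 26]}, {"dp": [0.0369, -0.0031, 0], "rotation": [0, 0, 32.5]}]
```

Emit:
{"op": "jog_arm", "data": {"series": [{"dp":[0.0075,-0.001,0],"rotation":[0,0,6.5]},{"dp":[0.0147,-0.0027,0],"rotation":[0,0,13]},{"dp":[0.0221,-0.0036,0],"rotation":[0,0,19.5]},{"dp":[0.0295,-0.0036,0],"rotation":[0,0,26]},{"dp":[0.0369,-0.0028,0],"rotation":[0,0,32.5]}]}}

```text
clock: 13.98
ee_pos: [0.5048, 0.0948, 0.1502]
ee_rot: [-0.558, 1.566, -1.956]
wrist_force: [-0.6, -3.2, 0.1]
finger_gap: -0.001
```

Run:
```python
from h import *
o,R,r,ph=rel(); multi(ph%360,r,.066,1,32.5);multi(ph%360,r,.0655,1,32.5); im=snapshot("wrist"); cv2.imwrite("pics/w11.png",im[:,:,::-1])
```

```text
t 13.98 pos [0.5048 0.0948 0.1502] xdir [-0.002 -0.004 -1.   ] zang -80.06 j [ 4.1 24.  97.1 -0.3 59.1 -5.7] F [-0.64 -3.23  0.07] gap -0.001
r 0.0666 phi -80.39 zang-phi 0.33 Fr 3.08 Ft -1.17
phi 279.60512194504395 [{"dp": [0.0072, 0.0023, 0], "rotation": [0, 0, 6.5]}, {"dp": [0.0143, 0.0047, 0], "rotation": [0, 0, 13]}, {"dp": [0.0210, 0.0080, 0], "rotation": [0, 0, 19.5]}, {"dp": [0.0273, 0.0120, 0], "rotation": [0, 0, 26]}, {"dp": [0.0331, 0.0167, 0], "rotation": [0, 0, 32.5]}]
phi 279.60512194504395 [{"dp": [0.0071, 0.0027, 0], "rotation": [0, 0, 6.5]}, {"dp": [0.0141, 0.0052, 0], "rotation": [0, 0, 13]}, {"dp": [0.0207, 0.0085, 0], "rotation": [0, 0, 19.5]}, {"dp": [0.0270, 0.0124, 0], "rotation": [0, 0, 26]}, {"dp": [0.0328, 0.0171, 0], "rotation": [0, 0, 32.5]}]
```

View pics/w11.png

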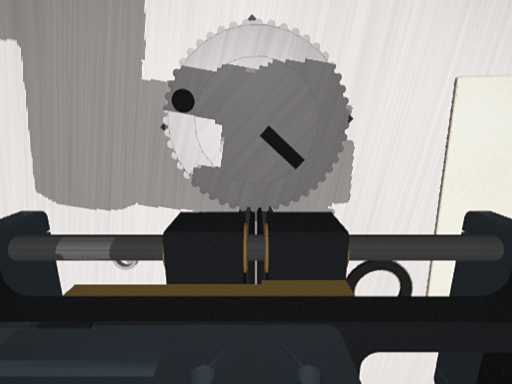

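Emit:
{"op": "jog_arm", "data": {"series": [{"dp":[0.0071,0.003,0],"rotation":[0,0,6.5]},{"dp":[0.014,0.0055,0],"rotation":[0,0,13]},{"dp":[0.0206,0.0087,0],"rotation":[0,0,19.5]},{"dp":[0.0268,0.0126,0],"rotation":[0,0,26]},{"dp":[0.0326,0.0173,0],"rotation":[0,0,32.2]}]}}

```text
clock: 14.45
ee_pos: [0.5391, 0.1116, 0.1502]
ee_rot: [-0.373, 1.566, -1.196]
wrist_force: [-0.5, -2.4, 0.7]
finger_gap: 0.005
```

Run:
```python
from h import *
o,R,r,ph=rel(); multi(ph%360,r,.066,1,32.5);multi(ph%360,r,.0655,1,32.5)
```

```text
t 14.45 pos [0.5391 0.1116 0.1502] xdir [ 0.002 -0.004 -1.   ] zang -47.15 j [  5.6  26.5  92.2  -0.3  61.3 -37.1] F [-0.46 -2.4   0.73] gap 0.005
r 0.0667 phi -47.16 zang-phi 0.01 Fr 1.45 Ft -1.97
phi 312.8447592259182 [{"dp": [0.0047, 0.0059, 0], "rotation": [0, 0, 6.5]}, {"dp": [0.0092, 0.0119, 0], "rotation": [0, 0, 13]}, {"dp": [0.0131, 0.0183, 0], "rotation": [0, 0, 19.5]}, {"dp": [0.0162, 0.0251, 0], "rotation": [0, 0, 26]}, {"dp": [0.0185, 0.0322, 0], "rotation": [0, 0, 32.5]}]
phi 312.8447592259182 [{"dp": [0.0043, 0.0062, 0], "rotation": [0, 0, 6.5]}, {"dp": [0.0088, 0.0121, 0], "rotation": [0, 0, 13]}, {"dp": [0.0126, 0.0185, 0], "rotation": [0, 0, 19.5]}, {"dp": [0.0157, 0.0253, 0], "rotation": [0, 0, 26]}, {"dp": [0.0180, 0.0323, 0], "rotation": [0, 0, 32.5]}]
```

Emit:
{"op": "jog_arm", "data": {"series": [{"dp":[0.004,0.0064,0],"rotation":[0,0,6.5]},{"dp":[0.0085,0.0123,0],"rotation":[0,0,13]},{"dp":[0.0123,0.0186,0],"rotation":[0,0,19.5]},{"dp":[0.0154,0.0253,0],"rotation":[0,0,26]},{"dp":[0.0177,0.0323,0],"rotation":[0,0,32.5]}]}}

```text
clock: 14.87
ee_pos: [0.5582, 0.1432, 0.1504]
ee_rot: [-0.193, 1.564, -0.446]
wrist_force: [6.4, -2.7, -4.3]
finger_gap: 0.004
```

Run:
```python
from h import *
o,R,r,ph=rel(); multi(ph%360,r,.066,1,32.5);multi(ph%360,r,.0655,1,32.5); im=snapshot("wrist"); cv2.imwrite("pics/w12.png",im[:,:,::-1])
```

```text
t 14.87 pos [0.5582 0.1432 0.1504] xdir [ 0.006 -0.003 -1.   ] zang -14.45 j [  8.6  28.2  88.7  -0.2  62.7 -66.9] F [ 6.38 -2.66 -4.31] gap 0.004
r 0.0668 phi -14.99 zang-phi 0.54 Fr 6.85 Ft -0.92
phi 345.00693524765035 [{"dp": [0.0008, 0.0075, 0], "rotation": [0, 0, 6.5]}, {"dp": [0.0015, 0.0150, 0], "rotation": [0, 0, 13]}, {"dp": [0.0013, 0.0225, 0], "rotation": [0, 0, 19.5]}, {"dp": [0.0003, 0.0299, 0], "rotation": [0, 0, 26]}, {"dp": [-0.0015, 0.0371, 0], "rotation": [0, 0, 32.5]}]
phi 345.00693524765035 [{"dp": [0.0003, 0.0076, 0], "rotation": [0, 0, 6.5]}, {"dp": [0.0010, 0.0150, 0], "rotation": [0, 0, 13]}, {"dp": [0.0008, 0.0224, 0], "rotation": [0, 0, 19.5]}, {"dp": [-0.0002, 0.0298, 0], "rotation": [0, 0, 26]}, {"dp": [-0.0020, 0.0370, 0], "rotation": [0, 0, 32.5]}]
```

View pics/w12.png

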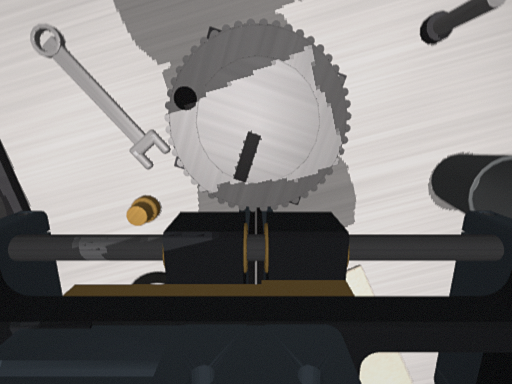

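Emit:
{"op": "jog_arm", "data": {"series": [{"dp":[0.0007,0.0075,0],"rotation":[0,0,6]},{"dp":[0.0014,0.015,0],"rotation":[0,0.3,12.5]},{"dp":[0.0012,0.0225,0],"rotation":[0,0.3,19]},{"dp":[0.0002,0.0299,0],"rotation":[0,0.3,25.5]},{"dp":[-0.0016,0.0371,0],"rotation":[0,0.3,32]}]}}

```text
clock: 15.33
ee_pos: [0.5576, 0.1812, 0.1505]
ee_rot: [-0.272, 1.568, 0.048]
wrist_force: [3.3, 0.1, -0.7]
finger_gap: 0.005
```

Run:
```python
from h import *
o,R,r,ph=rel(); multi(ph%360,r,.066,1,30);multi(ph%360,r,.0655,1,30)
```

```text
t 15.33 pos [0.5576 0.1812 0.1505] xdir [ 0.003  0.    -1.   ] zang 18.32 j [ 12.2  29.   87.2  -0.   63.7 -96.1] F [ 3.27  0.07 -0.67] gap 0.005
r 0.0672 phi 17.94 zang-phi 0.38 Fr 3.14 Ft -0.94
phi 17.93630638039054 [{"dp": [-0.0036, 0.0061, 0], "rotation": [0, 0, 6]}, {"dp": [-0.0067, 0.0123, 0], "rotation": [0, 0, 12]}, {"dp": [-0.0105, 0.0181, 0], "rotation": [0, 0, 18]}, {"dp": [-0.0148, 0.0234, 0], "rotation": [0, 0, 24]}, {"dp": [-0.0197, 0.0283, 0], "rotation": [0, 0, 30]}]
phi 17.93630638039054 [{"dp": [-0.0040, 0.0059, 0], "rotation": [0, 0, 6]}, {"dp": [-0.0071, 0.0120, 0], "rotation": [0, 0, 12]}, {"dp": [-0.0109, 0.0178, 0], "rotation": [0, 0, 18]}, {"dp": [-0.0152, 0.0231, 0], "rotation": [0, 0, 24]}, {"dp": [-0.0200, 0.0279, 0], "rotation": [0, 0, 30]}]
```

Emit:
{"op": "jog_arm", "data": {"series": [{"dp":[-0.0038,0.006,0],"rotation":[0,0,6]},{"dp":[-0.0069,0.0121,0],"rotation":[0,0,12]},{"dp":[-0.0107,0.0179,0],"rotation":[0,0,18]},{"dp":[-0.015,0.0232,0],"rotation":[0,0,24]},{"dp":[-0.0198,0.0281,0],"rotation":[0,0,29.6]}]}}

```text
clock: 15.75
ee_pos: [0.5393, 0.2099, 0.1508]
ee_rot: [-0.297, 1.564, 0.542]
wrist_force: [7.9, 7.2, -5.1]
finger_gap: 0.005
```

Run:
```python
from h import *
o,R,r,ph=rel(); im=snapshot("wrist"); cv2.imwrite("pics/w13.png",im[:,:,::-1]); crop("",256,115,95,6,"c_w13.png",im); np.savez("p13.npz",p=o['ee_pos'],R=R)
multi(ph%360,r,.066,1,20)
```

```text
t 15.75 pos [0.5393 0.2099 0.1508] xdir [ 0.005  0.003 -1.   ] zang 48.1 j [ 1.530e+01  2.830e+01  8.840e+01  1.000e-01  6.290e+01 -1.229e+02] F [ 7.91  7.23 -5.1 ] gap 0.005
r 0.0672 phi 47.32 zang-phi 0.79 Fr 10.68 Ft -0.92
phi 47.31897026181971 [{"dp": [-0.0043, 0.0021, 0], "rotation": [0, 0, 4]}, {"dp": [-0.0080, 0.0048, 0], "rotation": [0, 0, 8]}, {"dp": [-0.0119, 0.0073, 0], "rotation": [0, 0, 12]}, {"dp": [-0.0159, 0.0095, 0], "rotation": [0, 0, 16]}, {"dp": [-0.0201, 0.0115, 0], "rotation": [0, 0, 20]}]
```

View pics/c_w13.png

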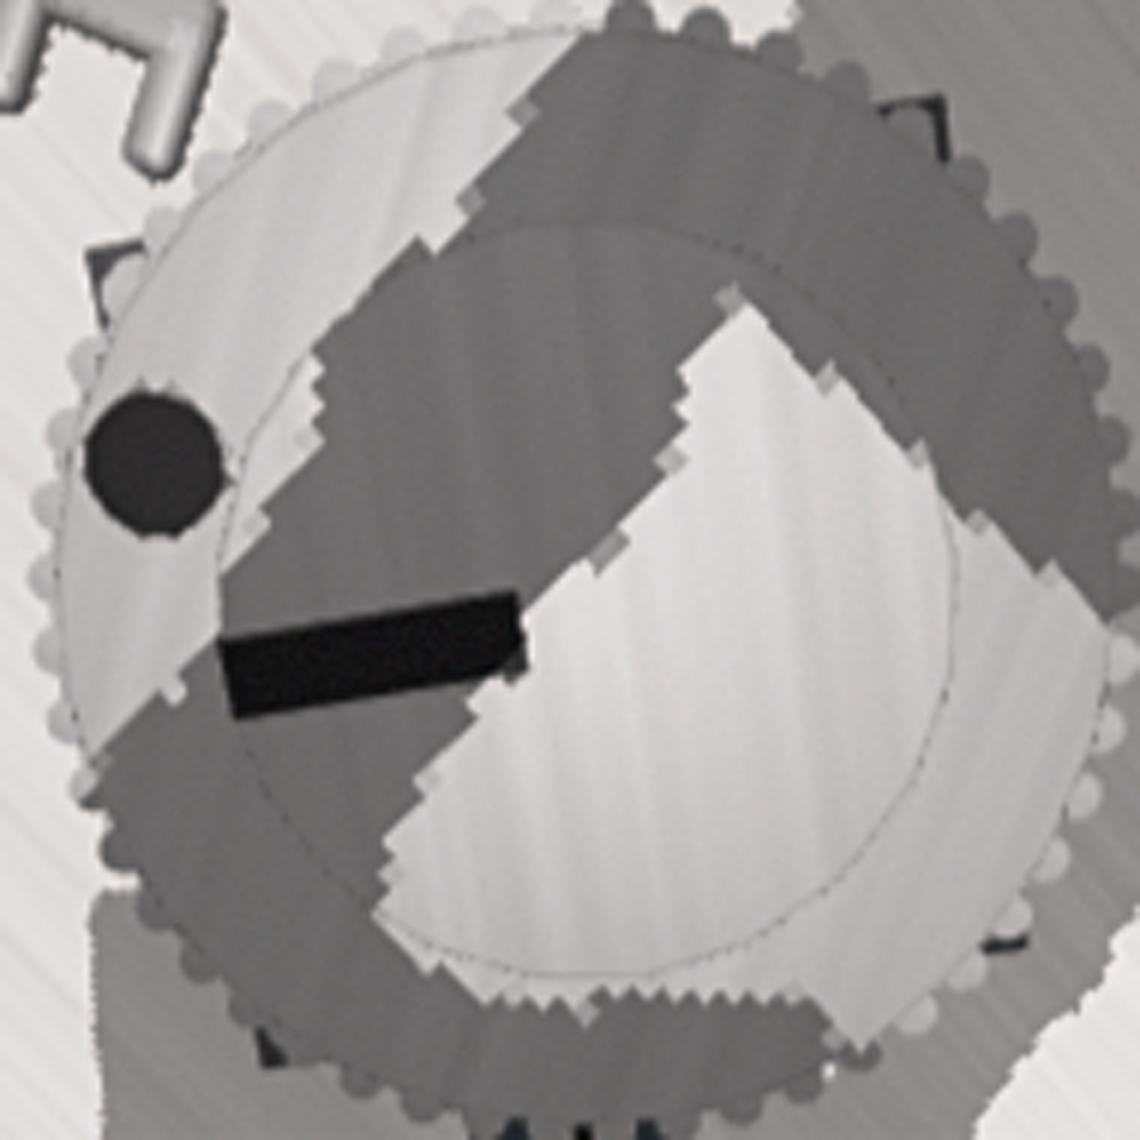

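```bash
cat >> h.py <<'E'
def meas(npz,dot,out,inn,hub,u0=161,v0=20,s=6):
    d=np.load(npz); o={'ee_pos':d['p']}; R=d['R']
    P=lambda q:(u0+(q[0]+.5)/s-.5,v0+(q[1]+.5)/s-.5)
    D=wray(o,R,*P(dot),.170)[:2];O=wray(o,R,*P(out),.176)[:2];I=wray(o,R,*P(inn),.176)[:2];H=wray(o,R,*P(hub),.176)[:2]
    an=lambda v:np.degrees(np.arctan2(v[1],v[0]))
    cm=O-.0315*(O-I)/np.linalg.norm(O-I)
    print("hub",H.round(4),"c(mark)",cm.round(4),"mark len",np.linalg.norm(O-I),"mark ang",an(O-I),an(O-H),"dot ang",an(D-H),np.linalg.norm(D-H),"diff dot-mark",(an(D-H)-an(O-I)+180)%360-180,(an(D-cm)-an(O-I)+180)%360-180)
E
python3 - <<'E'
from h import *
meas("p13.npz",(155,464),(228,678),(521,634),(586,598))
E
```

```text
hub [0.4925 0.1591] c(mark) [0.4935 0.1609] mark len 0.025450300884393342 mark ang -33.599906742539446 -29.693957783744597 dot ang -58.72876924586535 0.03902695771592722 diff dot-mark -25.128862503325905 -27.813323630678127
```

Run:
```python
from h import *
o,R,r,ph=rel(); multi(ph%360,r,.066,1,25)
```

```text
t 15.8 pos [0.5383 0.2107 0.1507] xdir [ 0.005  0.004 -1.   ] zang 48.58 j [ 1.540e+01  2.830e+01  8.850e+01  1.000e-01  6.290e+01 -1.233e+02] F [ 6.57 10.31 -4.75] gap 0.007
r 0.0671 phi 48.35 zang-phi 0.23 Fr 12.07 Ft 1.95
phi 48.34947263419407 [{"dp": [-0.0052, 0.0028, 0], "rotation": [0, 0, 5]}, {"dp": [-0.0100, 0.0060, 0], "rotation": [0, 0, 10]}, {"dp": [-0.0150, 0.0088, 0], "rotation": [0, 0, 15]}, {"dp": [-0.0203, 0.0112, 0], "rotation": [0, 0, 20]}, {"dp": [-0.0257, 0.0131, 0], "rotation": [0, 0, 25]}]
```

Emit:
{"op": "jog_arm", "data": {"series": [{"dp":[-0.0052,0.0028,0],"rotation":[0,0,5]},{"dp":[-0.01,0.006,0],"rotation":[0,0,10]},{"dp":[-0.015,0.0088,0],"rotation":[0,0,15]},{"dp":[-0.0203,0.0112,0],"rotation":[0,0,20]},{"dp":[-0.0203,0.0112,0],"rotation":[0,0,20]}]}}

```text
clock: 16.22
ee_pos: [0.5181, 0.2231, 0.1508]
ee_rot: [-0.166, 1.562, 1.035]
wrist_force: [2.5, 14.1, -7.0]
finger_gap: 0.006
```

Run:
```python
from h import *
o,R,r,ph=rel(); im=snapshot("wrist"); cv2.imwrite("pics/w14.png",im[:,:,::-1]); crop("",256,115,95,6,"c_w14.png",im); np.savez("p14.npz",p=o['ee_pos'],R=R)
o,R,r,ph=rel();multi(ph%360,r,.066,1,5)
```

```text
t 16.22 pos [0.5181 0.2231 0.1508] xdir [ 0.005  0.008 -1.   ] zang 68.82 j [  17.    27.3   90.5    0.4   61.8 -142. ] F [ 2.51 14.11 -7.04] gap 0.006
r 0.0672 phi 68.71 zang-phi 0.11 Fr 14.06 Ft 2.78
t 16.27 pos [0.5183 0.2231 0.1508] xdir [ 0.005  0.008 -1.   ] zang 68.57 j [  17.    27.3   90.5    0.4   61.8 -141.8] F [ 3.04 14.01 -5.49] gap 0.009
r 0.0672 phi 68.54 zang-phi 0.03 Fr 14.15 Ft 2.30
phi 68.54102693718363 [{"dp": [-0.0015, -0.0007, 0], "rotation": [0, 0, 1]}, {"dp": [-0.0026, -0.0003, 0], "rotation": [0, 0, 2]}, {"dp": [-0.0037, 0.0000, 0], "rotation": [0, 0, 3]}, {"dp": [-0.0048, 0.0004, 0], "rotation": [0, 0, 4]}, {"dp": [-0.0059, 0.0007, 0], "rotation": [0, 0, 5]}]
```

View pics/c_w14.png

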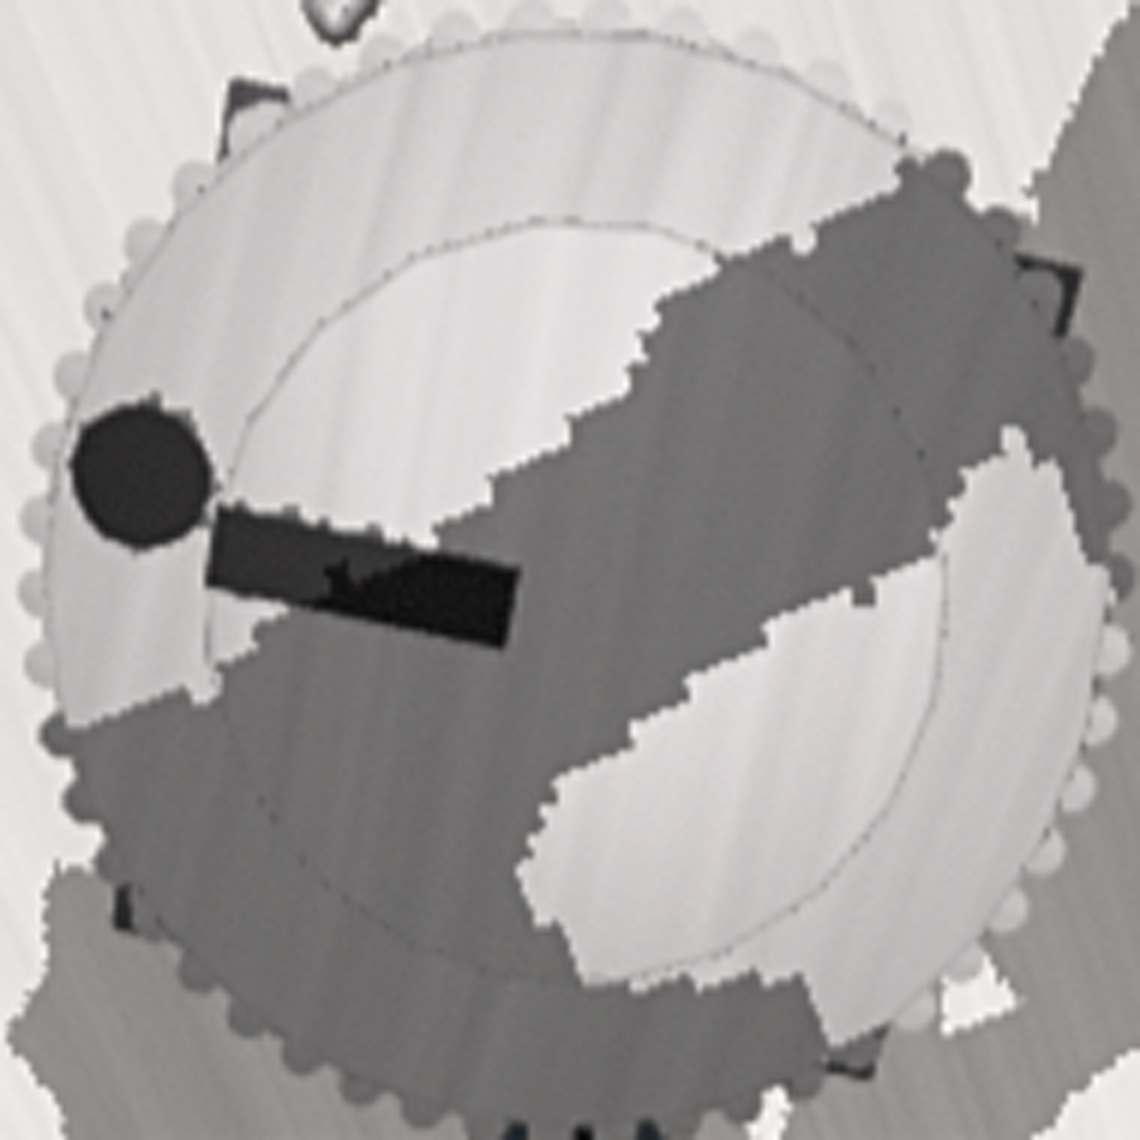

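Run:
```python
from h import *
meas("p14.npz",(141,476),(212,546),(511,608),(577,618))
```

```text
hub [0.4934 0.1601] c(mark) [0.4934 0.1604] mark len 0.025624335809322312 mark ang -32.5699134101493 -32.023592056748925 dot ang -38.68074011545703 0.03966230661336115 diff dot-mark -6.110826705307716 -6.503263750541294
```

Run:
```python
from h import *
multi(68.54,.0672,.0664,1,6,3)
```

```text
phi 68.54 [{"dp": [-0.0025, 0.0001, 0], "rotation": [0, 0, 2]}, {"dp": [-0.0047, 0.0008, 0], "rotation": [0, 0, 4]}, {"dp": [-0.0069, 0.0015, 0], "rotation": [0, 0, 6]}]
```

Emit:
{"op": "jog_arm", "data": {"series": [{"dp":[-0.0025,0.0001,0],"rotation":[0,0,2]},{"dp":[-0.0047,0.0008,0],"rotation":[0,0,4]},{"dp":[-0.0069,0.0015,0],"rotation":[0,0,6]},{"dp":[-0.0069,0.0015,0],"rotation":[0,0,6]}]}}

```text
clock: 16.6
ee_pos: [0.5117, 0.2254, 0.1509]
ee_rot: [-0.145, 1.559, 1.157]
wrist_force: [2.7, 12.1, -5.7]
finger_gap: 0.005
```

Run:
```python
from h import *
o,R,r,ph=rel(); im=snapshot("wrist"); cv2.imwrite("pics/w15.png",im[:,:,::-1]); crop("",256,115,95,6,"c_w15.png",im); np.savez("p15.npz",p=o['ee_pos'],R=R)
o,R,r,ph=rel()
```

```text
t 16.6 pos [0.5117 0.2254 0.1509] xdir [ 0.005  0.011 -1.   ] zang 74.59 j [  17.3   26.9   91.3    0.6   61.4 -147.5] F [ 2.73 12.05 -5.74] gap 0.005
r 0.0674 phi 74.52 zang-phi 0.07 Fr 12.35 Ft 0.58
t 16.65 pos [0.5117 0.2254 0.1508] xdir [ 0.005  0.011 -1.   ] zang 74.49 j [  17.3   26.9   91.3    0.6   61.4 -147.4] F [ 1.89 12.02 -6.67] gap 0.003
r 0.0673 phi 74.49 zang-phi 0.00 Fr 12.09 Ft 1.39
```

View pics/c_w15.png

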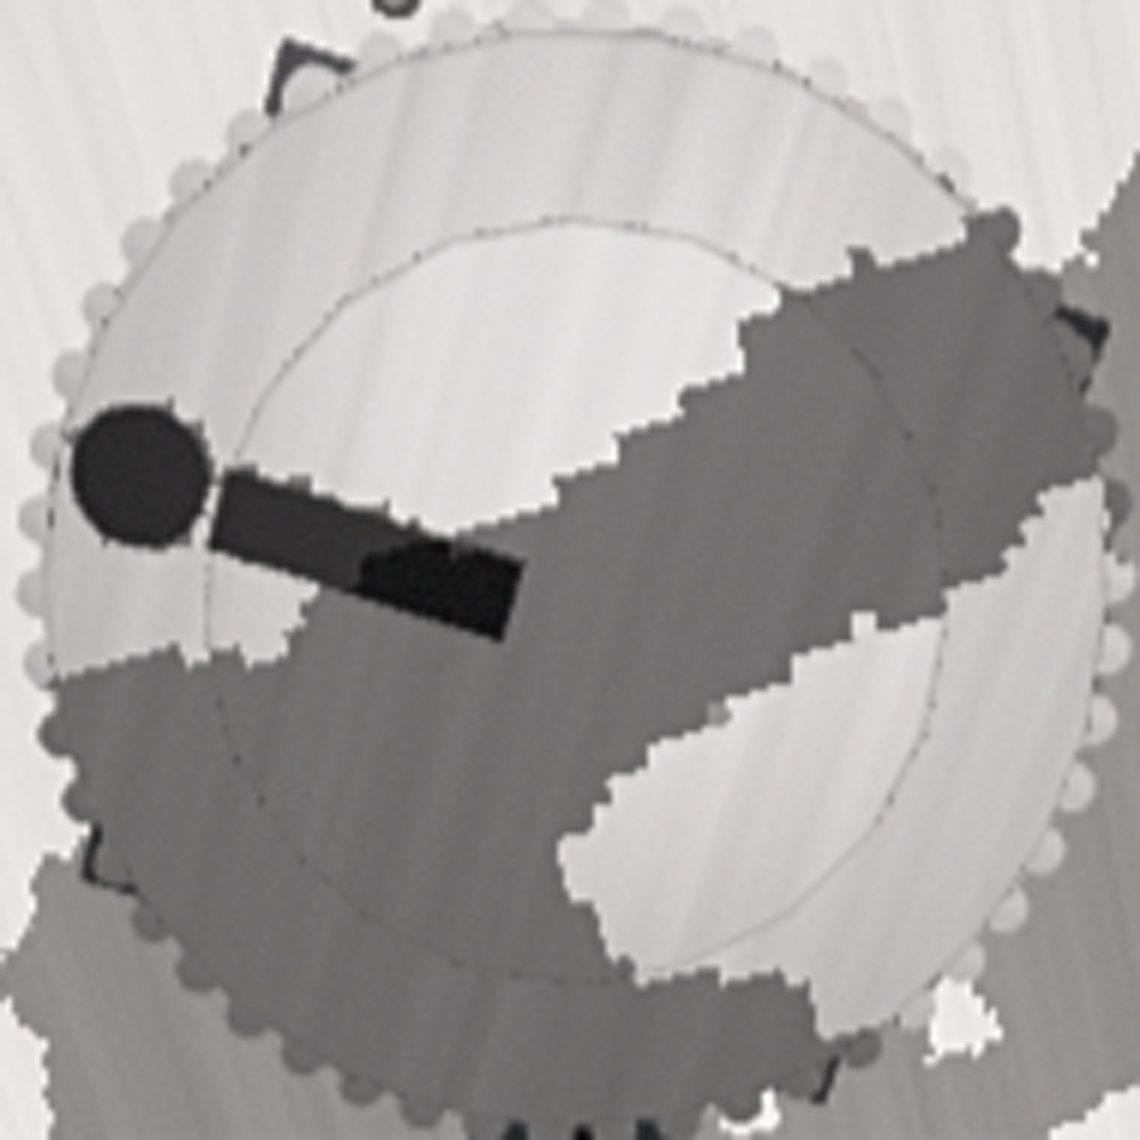

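Run:
```python
from h import *
meas("p15.npz",(141,476),(221,511),(511,602),(577,618))
o,R,r,ph=rel(); u=(o['ee_pos'][:2]-C)/r; print(u); multi(ph,r,.0666,1,1.2,2)
```

```text
hub [0.4934 0.1601] c(mark) [0.4932 0.1607] mark len 0.025289447560336808 mark ang -32.36211836703739 -31.675860142374532 dot ang -32.88830444991496 0.03961330152786437 diff dot-mark -0.5261860828775866 -1.0510017785260573
t 16.65 pos [0.5117 0.2254 0.1508] xdir [ 0.005  0.011 -1.   ] zang 74.49 j [  17.3   26.9   91.3    0.6   61.4 -147.4] F [ 1.89 12.02 -6.67] gap 0.003
r 0.0673 phi 74.49 zang-phi 0.00 Fr 12.09 Ft 1.39
[0.26740689 0.96358371]
phi 74.48998050639534 [{"dp": [-0.0009, -0.0005, 0], "rotation": [0, 0, 0.6]}, {"dp": [-0.0015, -0.0004, 0], "rotation": [0, 0, 1.2]}]
```

Emit:
{"op": "jog_arm", "data": {"series": [{"dp":[-0.001,-0.0004,0],"rotation":[0,0,0.6]},{"dp":[-0.0012,-0.0004,0],"rotation":[0,0,0.8]},{"dp":[0.0001,0.0045,0],"rotation":[0,0,0.8]},{"dp":[0.0015,0.0095,0],"rotation":[0,0,0.8]},{"dp":[0.004,0.0185,0],"rotation":[0,0,0.8]}]}}

```text
clock: 17.07
ee_pos: [0.5157, 0.2435, 0.1508]
ee_rot: [-0.108, 1.56, 1.205]
wrist_force: [0.7, 0.8, 0.2]
finger_gap: 0.004
```

Run:
```python
from h import *
o,R,r,ph=rel()
o,R=st(); im=snapshot("wrist"); cv2.imwrite("pics/w16.png",im[:,:,::-1]); crop("",256,95,95,6,"c_w16.png",im); np.savez("p16.npz",p=o['ee_pos'],R=R)
```

```text
t 17.07 pos [0.5157 0.2435 0.1508] xdir [ 0.004  0.01  -1.   ] zang 75.2 j [  19.    27.7   89.7    0.5   62.2 -146.5] F [0.68 0.85 0.24] gap 0.004
r 0.0859 phi 75.18 zang-phi 0.02 Fr 0.99 Ft -0.44
t 17.07 pos [0.5157 0.2435 0.1508] xdir [ 0.004  0.01  -1.   ] zang 75.2 j [  19.    27.7   89.7    0.5   62.2 -146.5] F [0.68 0.85 0.24] gap 0.004
```

View pics/c_w16.png

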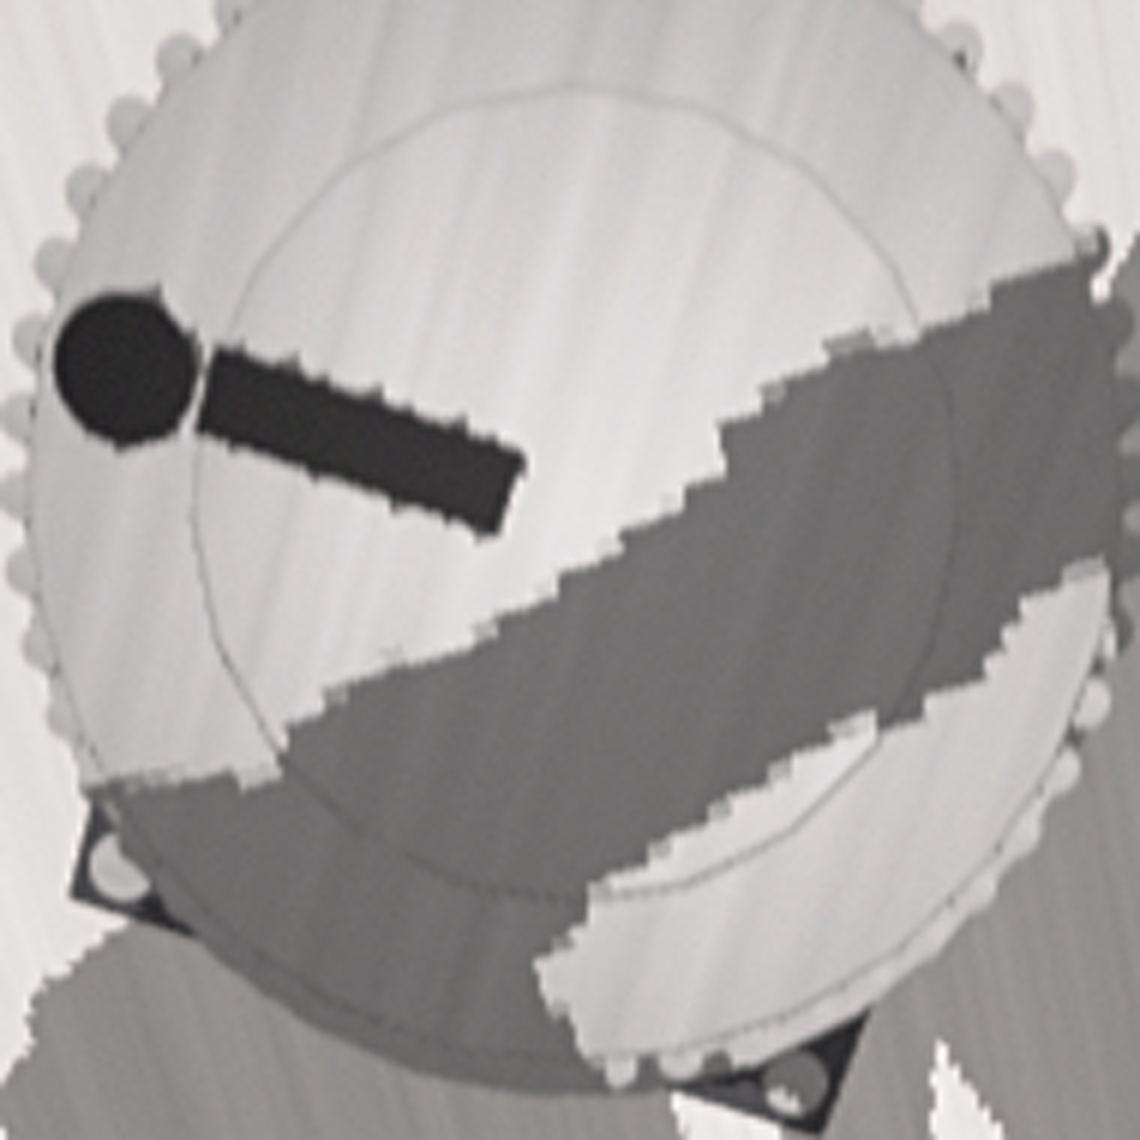

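Emit:
{"op": "jog_arm", "data": {"series": [{"dp":[0.005,0.02,0.02],"rotation":[0,0,0]},{"dp":[0.005,0.05,0.05],"rotation":[0,0,0]},{"dp":[0.0,0.08,0.08],"rotation":[0,0,0]},{"dp":[0.0,0.1,0.1],"rotation":[0,0,0]},{"dp":[0,0.1,0.1],"rotation":[0,0,0]}]}}

```text
clock: 17.53
ee_pos: [0.5177, 0.3501, 0.2556]
ee_rot: [-0.361, 1.552, 0.955]
wrist_force: [-0.2, -0.6, 0.2]
finger_gap: 0.007
```

Run:
```python
from h import *
meas("p16.npz",(126,370),(210,392),(509,498),(574,515),161,0,6)
st()
im=snapshot("top"); cv2.imwrite("pics/top2.png",im[:,:,::-1]); crop("top",185,210,36,8,"c_top2.png",im)
im=snapshot("scene"); crop("s",290,222,40,7,"c_scene2.png",im); cv2.imwrite("pics/scene2.png",im[:,:,::-1])
```

```text
hub [0.4938 0.1607] c(mark) [0.4935 0.1615] mark len 0.02540601760555725 mark ang -33.24947696031706 -32.426679722003136 dot ang -32.6891542318421 0.039515443018963495 diff dot-mark 0.5603227284749437 -0.08148766987488898
t 17.53 pos [0.5177 0.3501 0.2556] xdir [ 0.011  0.016 -1.   ] zang 75.38 j [  28.3   25.8   74.7    0.5   78.5 -137.1] F [-0.22 -0.58  0.16] gap 0.007
```

View pics/c_top2.png

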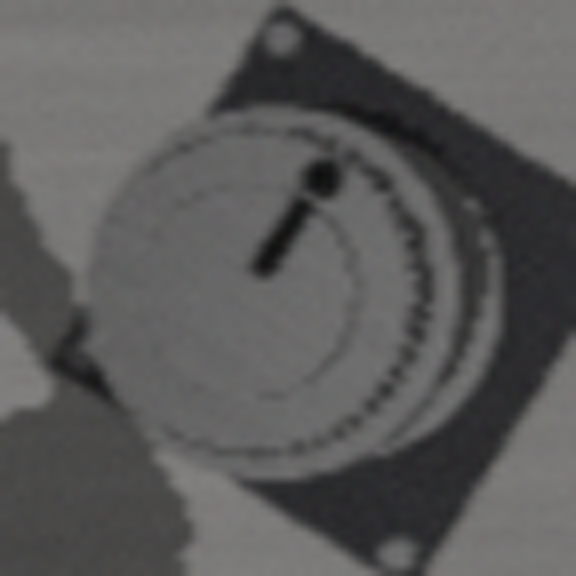

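View pics/c_scene2.png

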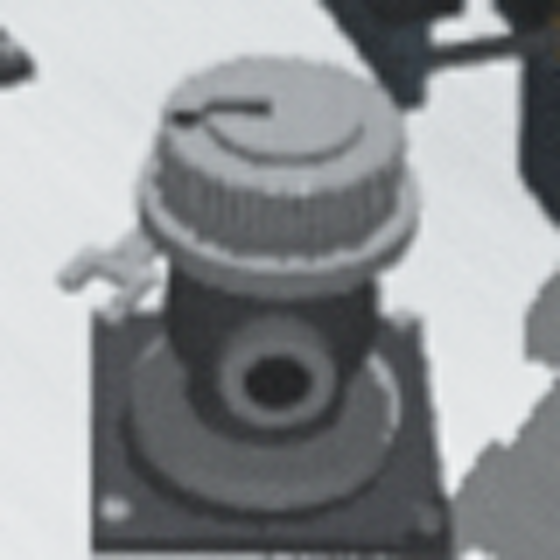

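View pics/top2.png

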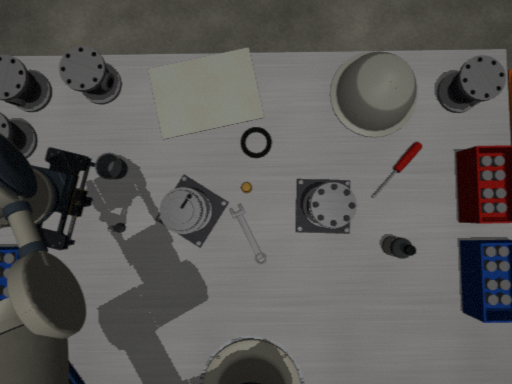

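Run:
```python
from h import *
st(); print(job_done())
```

```text
t 17.63 pos [0.5164 0.3463 0.2513] xdir [ 0.006  0.012 -1.   ] zang 75.31 j [  28.1   25.9   75.2    0.4   78.3 -137.3] F [ 0.34 -0.67 -0.56] gap 0.004
the job is handed in; nothing more can be done
None
```

The lock ring is loosened to two full turns from tight: its dot has come round to the hub line for the second time and sits in line with it. I handed the job in at 17.6 s of the 72 s allowed.

- **How it was done:** I rolled the shut fingertips along the knurled rim counterclockwise in two long orbiting strokes. The dot started about 144° past the line. It passed the line once at the end of the first stroke and reached it again at the end of the second.
- **Alignment:** After I backed the fingers off, the wrist picture put the dot between 0.1° short of the line and 0.6° past it, depending on which axis estimate is used. The top and scene pictures also show the dot in line.
- **Rest of the scene:** The valve is at the same pixels as at the start. The loose parts I could compare in the top picture look unmoved, and the arm stood clear, touching nothing.
- **What went less well:**
  - The finger slipped about 19° on the rim once in the first stroke and a few degrees in the second, which the later motion made up.
  - The push on the rim was usually 1–14 N and peaked at about 19 N sideways (22 N total wrist force) at the second approach.

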